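# Get the low pot out from behind the tall containers

## Robot

A 7-joint arm with a two-finger parallel gripper is mounted at the origin on the work surface. World frame = base frame: x ahead of the robot, y to its left, z up, the work surface at z = 0. Lengths are in m, angles in rad, forces in N, time in s.
With the tool pointing down it reaches from about 0.4 to 0.925 m from the base axis. Payload 5.6 kg.
Tool frame: the origin (TCP) lies at the very end of the fingers, on their centre line; the grasp point (between the pads) lies 19 mm behind it; z points along the fingers, y is the line along which they close (so a half turn about z gives the same grasp; the last joint's range is limited). The gripper opens to 85 mm and grips with 20 to 120 N. Pads are 22 mm wide; open, the fingers measure 114 mm over their backs; the gripper's body (76 mm by 85 mm) begins 54 mm behind the grasp point. The pads swing forward as they close: fully open they stand 13 mm farther back than shut.
Start: joints at [-1.382, 0.468, -0.012, 1.603, 0.006, 1.071, -0.056], TCP at [0.149, 0.633, 0.231] pointing down, gripper open.
Joint ranges: [-2.53, 2.53], [-0.31, 2.02], [-1.57, 1.55], [0.28, 2.44], [-1.29, 4.43], [0.15, 1.84], [-2.92, 2.92]. Speed limits (rad/s): [2.57, 2.57, 3.14, 3.14, 3.14, 3.14, 3.14].

## Interface

Orientations are given as a rotation vector (axis times angle).
In Python, from plant import ctrl gives the robot as it stands. The module is installed in compiled form; this text tells all that it offers.
- The arm moves only by the tool step_arm, never from a script. Its argument "steps" is a list of rows, each an object with "linear": the shift along the tool's x, y, z in cm, a list of three; "roll": the turn about the tool's z in degrees. In form: [{"linear": [tx, ty, tz], "roll": roll}, ...]. A call has 1 to 12 rows; each row is the pose to reach, as a shift and turn from the pose commanded when the call began, along the tool's axes at that moment; what a row does not reach only later rows make up. A row lasts 1/10 s, in which the tool goes at most 50 mm and 8.59 degrees, less where a joint would pass 70% of its speed; a pose out of reach is approached as far as the arm can. A call with a gripper value outside its range is refused whole. "grip" is the opening, from 0 (shut) to 1 (fully open), set as the call begins (left out, the last holds). The fingers move at their own pace and stop on an object; "newtons" is the grip in N (left out, the last holds). Time passes only in rows, so rows that repeat a pose let the fingers close. It gives the time, the measured TCP pose, the force, the opening and the grip force at its end, in the units of the state.
- ctrl.observe(): the state, without advancing time (a new reading comes with each control period).
- ctrl.get_image(name): name is "scene" or "top" or "wrist"; returns a dict with "color" (420x560x3 uint8, red, green, blue), "fx", "fy", "cx", "cy" (pixels), "camera_from_world" (4x4, takes a point from world to camera coordinates). Camera axes: x right, y down, z forward; pixel columns grow to the right and rows downward; lengths in m; the calibration is good to about 2 mm. A picture is of the moment at which its call begins. There is no depth.
- ctrl.sign_off(): hands the job in; it is judged then, once.
The state is a dict: "time": time; "joints": joint angles; "dq": joint speeds; "joint_efforts": joint torques, N m; "tool_pos": TCP position; "orientation": TCP orientation; "force": force on the tool from outside, world axes, zero at the start; "moment": the same for the moment, N m; "opening": finger opening in m; "grip_force": force on a finger pad.
Only numpy, scipy, OpenCV 4.12 (cv2) and the standard library are available. Lean on these libraries where they do the work, as an engineer would, in place of code of your own. Each camera call takes 0.05 s, during which the arm holds its last target. There are 200 camera calls.

## Task

I need the low white pot at the model, but the glue bottle, the tin and the amber jar crowd round it on the pale wooden tray. First set all three aside, standing on the black rubber mat, then stand the pot in the middle of the round cork coaster, and only after that put the three back on the tray, each where it stood before (which way each is turned does not matter). Keep everything upright, and leave the mug, the model aeroplane and the pen cup alone.

Things in the scene. Friction and masses are not known exactly. Their poses are not given: they have to be found in the camera images.
- glue_mid (a point): Glue bottle, loose, standing: round white plastic body of diameter 44 mm with straight sides up to 74 mm above its foot, then a shoulder narrowing to a thin orange nozzle; 96 mm high in all, about 130 g. The point lies on its axis, 48 mm above its foot; z up along the axis.
- tin_mid (a point): Square metal tin, loose, standing: 44 x 44 mm in plan with straight sides up to 84 mm above its foot, a paper label, and a small round dark cap of diameter 32 mm on top; 94 mm high in all, about 170 g. The point lies on its axis, 47 mm above its foot; x and y are square to its side faces.
- jar_mid (a point): Round amber glass jar, loose, standing: diameter 50 mm, straight sides up to 70 mm above its foot, then a black lid of diameter 48 mm; 90 mm high in all, about 200 g. The point lies on its axis, 45 mm above its foot; z up along the axis.
- pot_mid (a point): Low round white plastic pot, loose, 40 mm high: diameter 46 mm, with a lid of diameter 48 mm over the top 12 mm; about 70 g. It stands on the tray, in the midst of the three tall containers. The point lies on its axis, 20 mm above its foot.
- tray: Pale wooden tray, fixed: 180 mm along its x by 220 mm along its y, floor 6 mm and 5 mm thick rim 14 mm above the table. Origin: centre of its underside. In its frame the pot stands near (+35, 0) mm, the tall containers near (-25, 0), (+35, +62) and (+35, -62) mm, which one where varies. Gaps to the pot are 9 to 20 mm, too narrow for a finger.
- mat_top (a point): Black rubber mat, the side area, fixed, flat: 260 mm along its x by 120 mm along its y, 4 mm thick. The point is the centre of its top face. Room for the three containers in a row along its x.
- coaster_top (a point): Round cork coaster, fixed: diameter 90 mm, 6 mm thick. The point is the centre of its top face.
- mug: White mug with a handle, loose, 76 mm across and 90 mm high, beyond the work. Leave alone. Origin at the centre of its foot.
- model: Half-built blue and white model aeroplane on a black stand, loose, 120 mm wingspan, about 130 mm long, 114 mm high, beyond the work. Leave alone. Origin at the centre of its foot.
- pencup: Dark steel cup with pens, loose, 72 mm across and about 150 mm high with the pens, beyond the work. Leave alone. Origin at the centre of its foot.
Things that resemble listed ones, but are neither listed nor needed, are in the scene too. Leave any yellow look-alike of the part that bears pot_mid alone.

How it is judged:
On the way, in this order (a step that is already met when the one before it is completed fails the run):
1. the glue bottle, the tin and the jar all stand on the mat, released, with the pot still in its place on the tray (x of glue_mid in the frame of mat_top between -0.13 and 0.13 m and y of glue_mid in the frame of mat_top between -0.06 and 0.06 m and z of glue_mid in the frame of mat_top between 0.04 and 0.056 m and angle between each of glue_mid, tin_mid, jar_mid's own z axis and vertical below 0.15 rad and x of tin_mid in the frame of mat_top between -0.13 and 0.13 m and y of tin_mid in the frame of mat_top between -0.06 and 0.06 m and z of tin_mid in the frame of mat_top between 0.039 and 0.055 m and x of jar_mid in the frame of mat_top between -0.13 and 0.13 m and y of jar_mid in the frame of mat_top between -0.06 and 0.06 m and z of jar_mid in the frame of mat_top between 0.037 and 0.053 m and contact force between each of glue, tin, jar and the fingers below 0.3 N and distance of pot_mid from where it was at the start of the episode below 0.02 m), for 0.2 s.
2. the pot stands in the middle of the coaster, released, with the three still standing on the mat (horizontal distance between pot_mid and coaster_top below 0.015 m and angle between pot_mid's own z axis and vertical below 0.1 rad and z of pot_mid in the frame of coaster_top between 0.014 and 0.026 m and contact force between pot and the fingers below 0.3 N and x of glue_mid in the frame of mat_top between -0.13 and 0.13 m and y of glue_mid in the frame of mat_top between -0.06 and 0.06 m and z of glue_mid in the frame of mat_top between 0.04 and 0.056 m and angle between each of glue_mid, tin_mid, jar_mid's own z axis and vertical below 0.15 rad and x of tin_mid in the frame of mat_top between -0.13 and 0.13 m and y of tin_mid in the frame of mat_top between -0.06 and 0.06 m and z of tin_mid in the frame of mat_top between 0.039 and 0.055 m and x of jar_mid in the frame of mat_top between -0.13 and 0.13 m and y of jar_mid in the frame of mat_top between -0.06 and 0.06 m and z of jar_mid in the frame of mat_top between 0.037 and 0.053 m), for 0.2 s.
At the end, for the whole second after the job is handed in: The pot stands upright on the coaster, within 15 mm of its middle; the glue bottle, the tin and the jar stand upright on the tray, each within 15 mm of where it stood at the start; all are released and at rest (distance of each of glue_mid, tin_mid, jar_mid from where it was at the start of the episode below 0.015 m and angle between each of glue_mid, tin_mid, jar_mid, pot_mid's own z axis and vertical below 0.1 rad and contact force between each of glue, tin, jar, pot and the fingers below 0.3 N and horizontal distance between pot_mid and coaster_top below 0.015 m and z of pot_mid in the frame of coaster_top between 0.014 and 0.026 m and linear speed of each of glue, tin, jar, pot below 0.02 m/s); the robot touches nothing.
It fails at once if one of the four things is tipped over (more than about 35 degrees) (angle between any of glue_mid, tin_mid, jar_mid, pot_mid's own z axis and vertical above 0.6 rad).
It fails at once if the mug, the model or the pen cup is moved by more than 20 mm (distance of any of mug, model, pencup from where it was at the start of the episode above 0.02 m).
It also fails if it takes over 144 s, if anything falls off the work surface, if the arm or the gripper's body presses on something with over 40 N, if the wrist force passes 120 N, or if a joint passes its speed limit or range.

## Working session

There is one attempt and no reset: what is moved stays moved. The work goes in short steps, Python scripts to look and compute and a tool call to move; the robot and the scene stay as the last step left them, time stands still between calls to the robot, and variables do not carry over. Pictures are saved under pics/ and viewed, at most 14 in all, crops included, and the job is handed in when it is done.

Besides the shell and the picture viewer there is one more tool, called after "Request:" by a JSON object that holds its "method" and its "body". step_arm: Moves the arm, as the interface text tells. Its arguments: {"type":"object","properties":{"steps":{"type":"array","items":{"type":"object","properties":{"linear":{"type":"array","items":{"type":"number"}},"roll":{"type":"number"}}}},"grip":{"type":"number"},"newtons":{"type":"number"}},"required":["steps"]}

```bash
mkdir -p pics; cat > h.py <<'E'
import numpy as np, cv2
from plant import ctrl
def snap(n,f):
    d=ctrl.get_image(n); cv2.imwrite('pics/'+f+'.png',d['color'][:,:,::-1]); np.savez('pics/'+f+'.npz',**d); return d
def load(f): return dict(np.load('pics/'+f+'.npz'))
def ray(d,u,v):
    T=np.array(d['camera_from_world']); R=T[:3,:3]; c=-R.T@T[:3,3]
    r=R.T@np.array([(u-d['cx'])/d['fx'],(v-d['cy'])/d['fy'],1]); return c,r/np.linalg.norm(r)
def onz(d,u,v,z):
    c,r=ray(d,u,v); return c+r*(z-c[2])/r[2]
def tri(*obs):
    A=np.zeros((3,3));b=np.zeros(3)
    rs=[ray(*o) for o in obs]
    for c,r in rs:
        P=np.eye(3)-np.outer(r,r);A+=P;b+=P@c
    x=np.linalg.solve(A,b); return x,[np.linalg.norm((np.eye(3)-np.outer(r,r))@(x-c)) for c,r in rs]
def proj(d,p):
    q=np.array(d['camera_from_world'])@np.r_[p,1]; return d['fx']*q[0]/q[2]+d['cx'],d['fy']*q[1]/q[2]+d['cy']
E
python3 - <<'E'
from h import *
np.set_printoptions(precision=3,suppress=True)
for n in('scene','top','wrist'):
    d=snap(n,n+'0'); c,r=ray(d,280,210); print(n,c,r,d['fx'])
print(ctrl.observe())
E
```

```text
scene [1.01  0.535 0.753] [-0.443 -0.566 -0.695] 410.3496803701435
top [ 0.474 -0.008  0.887] [ 0.092  0.029 -0.995] 387.65997482357074
wrist [0.075 0.651 0.372] [ 0.303 -0.056 -0.951] 334.0084336523534
{'time': 0.15, 'joints': array([-1.382,  0.468, -0.012,  1.603,  0.006,  1.071, -0.056]), 'dq': array([ 0.001, -0.002,  0.002, -0.004,  0.001,  0.001, -0.001]), 'joint_efforts': array([ -0.   , -53.279,   0.021, -25.155,   0.011,   0.006,  -0.   ]), 'tool_pos': array([0.149, 0.632, 0.231]), 'orientation': array([-0.363, -3.12 ,  0.002]), 'force': array([-1.864,  0.32 , -0.037]), 'moment': array([ 0.02 , -0.034, -0.024]), 'grip_force': 0.0, 'opening': 0.08546660970307263}
```

View pics/top0.png

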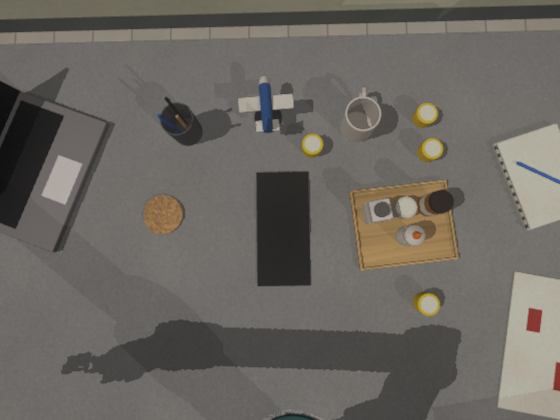

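View pics/scene0.png

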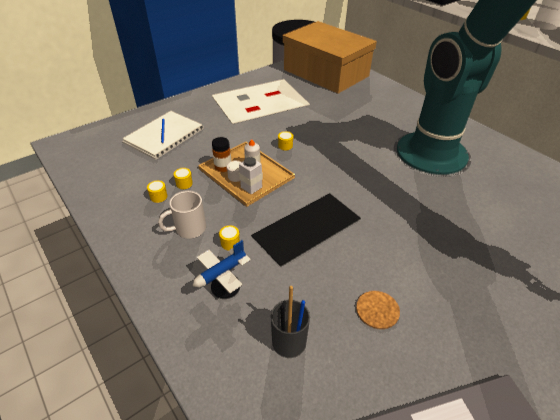

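The top view shows the tin at about (381,211), the white pot (407,207), the jar (440,202) and the glue bottle (414,236), all on the tray. The mat is at (283,228) and the coaster at (163,214). Pot candidates are the white one at (407,207) and yellow ones at (427,114), (431,150), (312,145) and (428,304). Only the one at (407,207) is white and on the tray among the three containers. I'll confirm it in an enlarged crop.

```bash
python3 - <<'E'
from h import *
np.set_printoptions(precision=4,suppress=True)
a=cv2.imread('pics/top0.png')[170:280,340:470]; b=cv2.imread('pics/scene0.png')[125:210,190:305]
a=cv2.resize(a,(400,340),interpolation=cv2.INTER_CUBIC);b=cv2.resize(b,(400,340),interpolation=cv2.INTER_CUBIC)
cv2.imwrite('pics/c0.png',np.hstack([a,b]))
t=load('top0');s=load('scene0')
def blob(d,m,near):
    n,l,st,c=cv2.connectedComponentsWithStats(m.astype(np.uint8)); i=l[near[1],near[0]]
    cn=cv2.findContours((l==i).astype(np.uint8),0,2)[0][0]
    return cn
for name,pt,ps in(('mat',(283,228),(306,228)),('coaster',(163,214),(378,310))):
    for d,p in((t,pt),(s,ps)):
        h=cv2.cvtColor(d['color'],cv2.COLOR_RGB2HSV)
        m=(h[...,2]<28) if name=='mat' else (h[...,1]>110)&(h[...,0]<22)
        if name=='coaster': m=cv2.morphologyEx(m.astype(np.uint8),cv2.MORPH_CLOSE,np.ones((5,5)))
        cn=blob(d,m,p); z=.004 if name=='mat' else .006
        P=np.array([onz(d,*q[0],z)[:2] for q in cn],dtype=np.float32)
        print(name,cv2.contourArea(cn),cv2.minAreaRect(P),cv2.minEnclosingCircle(P))
        if name=='mat':
            bx=cv2.boxPoints(cv2.minAreaRect(cn)); print(bx)
E
```

```text
mat 231969.5 ((0.577193021774292, 0.030424535274505615), (1.3486801385879517, 0.9742359519004822), 88.36334991455078) ((0.6224724054336548, 0.029130786657333374), 0.8062882423400879)
[[ -0.   0.]
 [559.   0.]
 [559. 419.]
 [  0. 419.]]
mat 3261.5 ((0.5164169073104858, 0.0130138099193573), (0.1179800033569336, 0.2575838267803192), 89.7979736328125) ((0.5171731114387512, 0.012267149053514004), 0.13860833644866943)
[[251.3905 234.8622]
 [340.5243 187.112 ]
 [359.3746 222.2993]
 [270.2408 270.0496]]
coaster 1096.0 ((0.5519002676010132, 0.2859259843826294), (0.08589569479227066, 0.08644718676805496), 44.83794021606445) ((0.5522918105125427, 0.2862635552883148), 0.04455479606986046)
coaster 1251.5 ((0.5524345636367798, 0.2880488336086273), (0.08957414329051971, 0.09117011725902557), 52.80155944824219) ((0.5521442294120789, 0.2877010405063629), 0.04668904468417168)
```

View pics/c0.png

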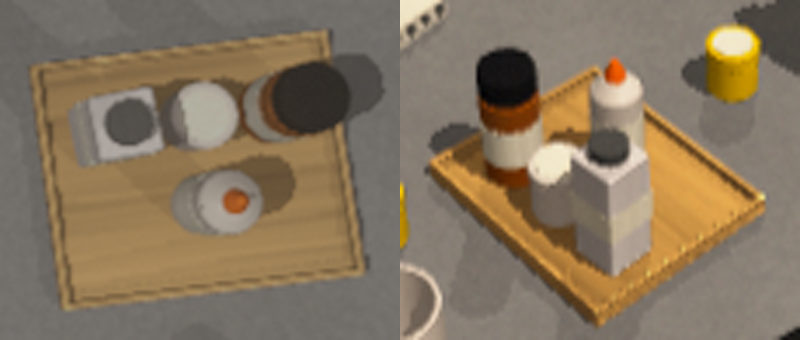

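The crop confirms it: the white pot on the tray is between the tin, jar and glue bottle, and the yellow look-alikes are outside. Next I'll triangulate the tops.

```bash
python3 - <<'E'
from h import *
np.set_printoptions(precision=4,suppress=True)
t=load('top0');s=load('scene0')
for n,a,b in(('tincap',(383.2,209.5),(249.8,161.8)),('gluetip',(416.4,235.3),(251.8,143)),('jarlid',(441.4,201.7),(220.8,140.5)),('pot',(406.6,207.2),(234,164.5)),
  ('trayrim',(350.5,191.5),(190+437*.2875-190+190-0,0))):
    if n=='trayrim':break
    print(n,*tri((t,*a),(s,*b)))
# tray rim corners in crop top
for c in((32,66),(328,32),(368,270),(65,308)):
    print('corner',onz(t,340+c[0]*.325,170+c[1]*.3235,.014))
for z,c in((.05,(88,160)),(.09,(100,98)),(.09,(155,90)),(.09,(160,152)),(.09,(108,160))): print('tin',onz(t,340+c[0]*.325,170+c[1]*.3235,z))
for c in((408,126),): print(onz(t,*c,0))
for n,q,z in (('mug',(363,118),.09),('model',(266,105),.08),('pencup',(178,121),.1)): print(n,onz(t,*q,z))
from scipy.spatial.transform import Rotation as R
o=ctrl.observe();print(R.from_rotvec(o['orientation']).as_matrix())
E
```

```text
tincap [ 0.5429 -0.1956  0.0923] [np.float64(0.001357222468502445), np.float64(0.0013572224685023694)]
gluetip [ 0.4895 -0.2615  0.0924] [np.float64(0.00022164943466580533), np.float64(0.00022164943466567382)]
jarlid [ 0.5568 -0.3136  0.0995] [np.float64(0.00012028130510898363), np.float64(0.00012028130510901429)]
pot [ 0.5524 -0.2585  0.0481] [np.float64(0.00094711938729376), np.float64(0.0009471193872935625)]
corner [ 0.5936 -0.1428  0.014 ]
corner [ 0.614  -0.3612  0.014 ]
corner [ 0.4404 -0.3798  0.014 ]
corner [ 0.4176 -0.1604  0.014 ]
tin [ 0.5217 -0.1741  0.05  ]
tin [ 0.5607 -0.1758  0.09  ]
tin [ 0.5653 -0.2128  0.09  ]
tin [ 0.5238 -0.2142  0.09  ]
tin [ 0.5192 -0.1794  0.09  ]
[ 0.7466 -0.2847  0.    ]
mug [ 0.7384 -0.163   0.09  ]
model [0.7754 0.0416 0.08  ]
pencup [0.738  0.2251 0.1   ]
[[-0.9732  0.2298 -0.0002]
 [ 0.2298  0.9732 -0.0013]
 [-0.0001 -0.0013 -1.    ]]
```

Heights check out: tin 0.092, glue 0.092 (orange centre), pot 0.048, and the jar slightly high at 0.0995. I'll move over the tray and refine with the wrist camera.

Request:
{"method": "step_arm", "body": {"steps": [{"linear": [-4, -4, -0.2], "roll": 8}, {"linear": [-8, -8, -0.5], "roll": 16}, {"linear": [-11, -11, -1], "roll": 24}, {"linear": [-15, -15, -2], "roll": 32}, {"linear": [-18, -18, -2], "roll": 40}, {"linear": [-22, -22, -2], "roll": 48}, {"linear": [-25, -25, -2], "roll": 56}, {"linear": [-29, -29, -2], "roll": 64}, {"linear": [-32, -33, -2], "roll": 70.8}, {"linear": [-36, -36, -2], "roll": 70.8}, {"linear": [-40, -40, -2], "roll": 70.8}, {"linear": [-43.5, -44, -2], "roll": 70.8}], "grip": 1}}

```text
time: 1.35
tool_pos: [0.4625, 0.1207, 0.2515]
orientation: [2.103, 2.333, 0.001]
force: [1.3, 0.3, -0.3]
opening: 0.0857
grip_force: 0.0
```

```bash
cat >> h.py <<'E'
from scipy.spatial.transform import Rotation as Rn
def goto(x,y,z,az=None):
    o=ctrl.observe(); M=Rn.from_rotvec(o['orientation']).as_matrix(); p=o['tool_pos']
    a=np.degrees(np.arctan2(M[1,1],M[0,1])); l=M.T@(np.array([x,y,z])-p)*100
    print('t',round(o['time'],1),'pos',p.round(4),'az',a.round(2),'q',o['joints'].round(2),'F',o['force'].round(1),'open',round(o['opening'],4),'grip',round(o['grip_force'],1))
    print('linear',l.round(2),'roll',None if az is None else round(a-az,2))
E
python3 -c "
from h import *
goto(.54,-.26,.25,5.9)"
```

```text
t 1.4 pos [0.4625 0.1207 0.2515] az 5.94 q [-0.79  0.15  0.52  2.02 -0.09  1.   -0.13] F [ 1.3  0.3 -0.3] open 0.0857 grip 0.0
linear [-38.66   3.77   0.14] roll 0.04
```

Request:
{"method": "step_arm", "body": {"steps": [{"linear": [-4, 0.4, 0]}, {"linear": [-8, 0.8, 0]}, {"linear": [-12, 1.2, 0]}, {"linear": [-16, 1.6, 0]}, {"linear": [-20, 2, 0]}, {"linear": [-24, 2.4, 0]}, {"linear": [-28, 2.8, 0]}, {"linear": [-32, 3.2, 0]}, {"linear": [-35, 3.5, 0]}, {"linear": [-38.6, 3.8, 0]}, {"linear": [-38.6, 3.8, 0]}, {"linear": [-38.6, 3.8, 0]}]}}

```text
invalid input at $.steps[0]: expected keys linear, roll
```

```bash
python3 -c "
from h import *
snap('wrist','w1');goto(.54,-.36,.25,5.9)"
```

```text
t 1.4 pos [0.4661 0.1122 0.252 ] az 5.33 q [-0.79  0.15  0.53  2.02 -0.09  1.   -0.12] F [ 3.2 -6.6  0.7] open 0.0855 grip 0.0
linear [-47.7    2.98   0.39] roll -0.57
```

View pics/w1.png

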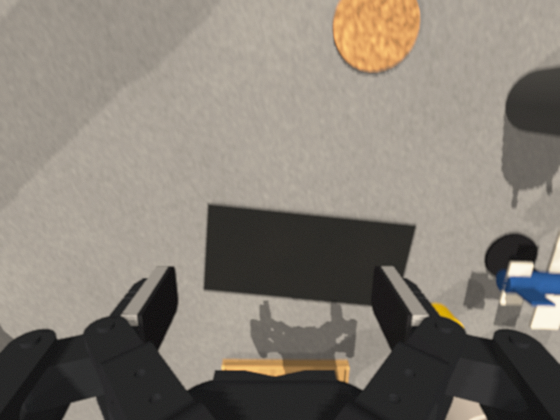

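The rows need "roll". That wrist view happened at the mid-point, and shows the coaster at (376,28) and the mat at (310,255). The camera looks toward the fingers from +y, so I'll stop at y ≈ -0.17.

Request:
{"method": "step_arm", "body": {"steps": [{"linear": [-4, 0.4, 0], "roll": 0}, {"linear": [-8, 0.8, 0], "roll": 0}, {"linear": [-12, 1.2, 0], "roll": 0}, {"linear": [-16, 1.6, 0], "roll": 0}, {"linear": [-20, 2, 0], "roll": 0}, {"linear": [-24, 2.4, 0], "roll": 0}, {"linear": [-27, 3, 0], "roll": 0}, {"linear": [-29, 4, 0], "roll": 0}, {"linear": [-29, 4, 0], "roll": 0}, {"linear": [-29, 4, 0], "roll": 0}]}}

```text
time: 2.4
tool_pos: [0.531, -0.1617, 0.2508]
orientation: [-2.104, -2.332, 0.001]
force: [-0.6, 0.4, -0.6]
opening: 0.0857
grip_force: 0.0
```

```bash
python3 -c "
from h import *
snap('wrist','w2');goto(.54,-.24,.25,5.9)"
```

```text
t 2.5 pos [ 0.5309 -0.161   0.2508] az 5.96 q [-0.32  0.32  0.69  1.85 -0.24  1.05  0.57] F [-0.2  0.2 -0.3] open 0.0853 grip 0.0
linear [-7.95  0.08  0.07] roll 0.06
```

View pics/w2.png

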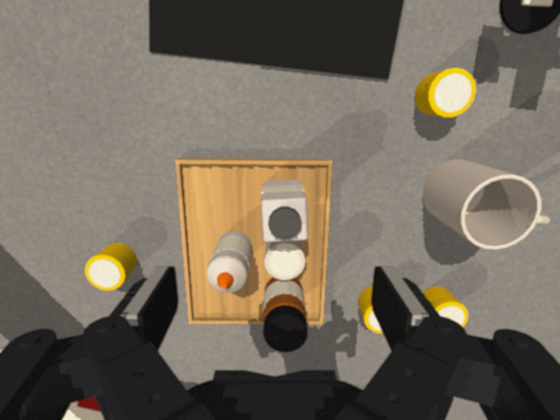

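Tray corners are at (178,160) and (331,160), square to the image, so the tray azimuth is ≈5.9°. Tin cap is at (285,223), pot (285,261), jar lid (286,327) and glue tip (225,281).

```bash
python3 - <<'E'
from h import *
np.set_printoptions(precision=4,suppress=True)
t=load('top0');s=load('scene0');w=load('w2')
h=cv2.cvtColor(w['color'],cv2.COLOR_RGB2HSV); img=h
def ell(mask,p,nm):
    n,l,st,c=cv2.connectedComponentsWithStats(mask.astype(np.uint8)); i=l[p[1],p[0]]; print(nm,st[i],c[i]); 
ell(h[...,2]<75,(285,225),'tincap'); ell((h[...,1]>180)&(h[...,0]<15)&(h[...,2]>150),(225,281),'tip'); ell(h[...,2]<40,(286,330),'jar'); ell((h[...,1]<40)&(h[...,2]>190),(285,261),'pot')
for n,a,b,c,z in(('tincap',(383.2,209.5),(249.8,161.8),(285,223),.1),('gluetip',(416.4,235.3),(251.8,143),(225,281),.099),('jarlid',(441.4,201.7),(220.8,140.5),(286,328),.096),('pot',(406.6,207.2),(234,164.5),(285,261),.046)):
    print(n,*tri((t,*a),(s,*b),(w,*c)),onz(t,*a,z),onz(s,*b,z),onz(w,*c,z))
for c in((178,160),(331,160),(327,323),(189,323)): print(onz(w,*c,.014))
E
```

```text
tincap [     0      0    560    420 172916] [277.2872 187.0919]
tip [218 273  15  15 165] [224.3939 279.7818]
jar [ 264  306   43   46 1568] [284.9745 328.6397]
pot [266 251  37  27 751] [283.8562 263.269 ]
tincap [ 0.5433 -0.1947  0.0928] [np.float64(0.0017161312165217908), np.float64(0.0012364528000033542), np.float64(0.0010044240192307742)] [ 0.5432 -0.1947  0.1   ] [ 0.5476 -0.1858  0.1   ] [ 0.5433 -0.1912  0.1   ]
gluetip [ 0.4899 -0.2616  0.0927] [np.float64(0.00019120450988192097), np.float64(0.0006048587089212684), np.float64(0.0007630187608687181)] [ 0.4896 -0.2595  0.099 ] [ 0.4946 -0.2533  0.099 ] [ 0.4911 -0.2584  0.099 ]
jarlid [ 0.5572 -0.3118  0.0985] [np.float64(0.001993212608923657), np.float64(0.0019347438777753845), np.float64(0.0037394521318853536)] [ 0.557  -0.3149  0.096 ] [ 0.5544 -0.3183  0.096 ] [ 0.5578 -0.3091  0.096 ]
pot [ 0.5524 -0.2576  0.048 ] [np.float64(0.0007518699604169139), np.float64(0.0016124459912176367), np.float64(0.0015891869250189313)] [ 0.5519 -0.2584  0.046 ] [ 0.5516 -0.2617  0.046 ] [ 0.5523 -0.2568  0.046 ]
[ 0.4196 -0.159   0.014 ]
[ 0.5929 -0.1411  0.014 ]
[ 0.621  -0.3574  0.014 ]
[ 0.438  -0.3765  0.014 ]
```

```bash
python3 -c "
from h import *
goto(.5435,-.195,.045,5.9)"
```

```text
t 2.5 pos [ 0.5309 -0.161   0.2508] az 5.96 q [-0.32  0.32  0.69  1.85 -0.24  1.05  0.57] F [-0.2  0.2 -0.3] open 0.0853 grip 0.0
linear [-3.53  0.92 20.58] roll 0.06
```

Request:
{"method": "step_arm", "body": {"steps": [{"linear": [-1.8, 0.5, 2], "roll": 0}, {"linear": [-3.5, 0.9, 5], "roll": 0}, {"linear": [-3.5, 0.9, 8], "roll": 0}, {"linear": [-3.5, 0.9, 10], "roll": 0}, {"linear": [-3.5, 0.9, 12], "roll": 0}, {"linear": [-3.5, 0.9, 14], "roll": 0}, {"linear": [-3.5, 0.9, 16], "roll": 0}, {"linear": [-3.5, 0.9, 18], "roll": 0}, {"linear": [-3.5, 0.9, 19.5], "roll": 0}, {"linear": [-3.5, 0.9, 20.6], "roll": 0}, {"linear": [-3.5, 0.9, 20.6], "roll": 0}, {"linear": [-3.5, 0.9, 20.6], "roll": 0}]}}

```text
time: 3.65
tool_pos: [0.5442, -0.1959, 0.0457]
orientation: [2.103, 2.333, 0.0]
force: [-0.0, -0.2, 0.2]
opening: 0.0857
grip_force: 0.0
```

Request:
{"method": "step_arm", "body": {"steps": [{"linear": [0, 0, 0], "roll": 0}, {"linear": [0, 0, 0], "roll": 0}, {"linear": [0, 0, 0], "roll": 0}, {"linear": [0, 0, 0], "roll": 0}, {"linear": [0, 0, 0], "roll": 0}, {"linear": [0, 0, 0], "roll": 0}, {"linear": [0, 0, 0], "roll": 0}, {"linear": [0, 0, 0], "roll": 0}, {"linear": [0, 0, 0], "roll": 0}, {"linear": [0, 0, 0], "roll": 0}], "grip": 0, "newtons": 40}}

```text
time: 4.65
tool_pos: [0.5444, -0.1961, 0.0461]
orientation: [2.103, 2.332, 0.001]
force: [-1.3, 1.1, 6.0]
opening: 0.0445
grip_force: 40.4
```

```bash
python3 -c "
from h import *
goto(.516,-.072,.20,5.9)"
```

```text
t 4.7 pos [ 0.5444 -0.1961  0.0461] az 5.92 q [-0.11  0.65  0.53  1.93 -0.5   0.7   0.82] F [-1.3  1.1  6. ] open 0.0445 grip 40.4
linear [ 12.63  -1.53 -15.39] roll 0.02
```

Request:
{"method": "step_arm", "body": {"steps": [{"linear": [0, 0, -1], "roll": 0}, {"linear": [0, 0, -3], "roll": 0}, {"linear": [0, 0, -6], "roll": 0}, {"linear": [0, 0, -9], "roll": 0}, {"linear": [2, -0.3, -12], "roll": 0}, {"linear": [4, -0.6, -12], "roll": 0}, {"linear": [6, -0.8, -12], "roll": 0}, {"linear": [8, -1, -12], "roll": 0}, {"linear": [10, -1.2, -12], "roll": 0}, {"linear": [12, -1.5, -12], "roll": 0}, {"linear": [12.6, -1.5, -12], "roll": 0}, {"linear": [12.6, -1.5, -12], "roll": 0}]}}

```text
time: 5.85
tool_pos: [0.516, -0.0714, 0.1654]
orientation: [-2.102, -2.335, -0.0]
force: [-0.0, -0.5, -2.2]
opening: 0.0445
grip_force: 40.4
```

Request:
{"method": "step_arm", "body": {"steps": [{"linear": [0, 0, 1.5], "roll": 0}, {"linear": [0, 0, 3.5], "roll": 0}, {"linear": [0, 0, 5.5], "roll": 0}, {"linear": [0, 0, 7.5], "roll": 0}, {"linear": [0, 0, 9], "roll": 0}, {"linear": [0, 0, 10], "roll": 0}, {"linear": [0, 0, 11], "roll": 0}, {"linear": [0, 0, 11.6], "roll": 0}, {"linear": [0, 0, 12], "roll": 0}, {"linear": [0, 0, 12.1], "roll": 0}, {"linear": [0, 0, 12.1], "roll": 0}]}}

```text
time: 6.95
tool_pos: [0.5163, -0.0721, 0.0446]
orientation: [2.103, 2.333, 0.001]
force: [0.1, 0.2, -2.7]
opening: 0.0439
grip_force: 40.5
```

Request:
{"method": "step_arm", "body": {"steps": [{"linear": [0, 0, 0.05], "roll": 0}, {"linear": [0, 0, 0.1], "roll": 0}, {"linear": [0, 0, 0.1], "roll": 0}]}}

```text
time: 7.25
tool_pos: [0.5164, -0.0723, 0.0439]
orientation: [2.104, 2.332, 0.001]
force: [-1.1, -0.5, 4.4]
opening: 0.0441
grip_force: 41.0
```

Request:
{"method": "step_arm", "body": {"steps": [{"linear": [0, 0, 0], "roll": 0}, {"linear": [0, 0, 0], "roll": 0}, {"linear": [0, 0, 0], "roll": 0}, {"linear": [0, 0, 0], "roll": 0}, {"linear": [0, 0, 0], "roll": 0}, {"linear": [0, 0, -2], "roll": 0}, {"linear": [0, 0, -5], "roll": 0}, {"linear": [0, 0, -8], "roll": 0}, {"linear": [0, 0, -11], "roll": 0}, {"linear": [0, 0, -14], "roll": 0}, {"linear": [0, 0, -16], "roll": 0}, {"linear": [0, 0, -16], "roll": 0}], "grip": 1}}

```text
time: 8.45
tool_pos: [0.5177, -0.0724, 0.206]
orientation: [2.101, 2.33, 0.007]
force: [0.2, -1.0, 0.3]
opening: 0.0852
grip_force: 0.0
```

```bash
python3 -c "
from h import *
goto(.557,-.315,.200,5.9)"
```

```text
t 8.4 pos [ 0.5177 -0.0724  0.206 ] az 5.92 q [-0.49  0.32  0.69  1.98 -0.25  0.93  0.43] F [ 0.2 -1.   0.3] open 0.0852 grip 0.0
linear [-24.54   1.4    0.6 ] roll 0.02
```

Request:
{"method": "step_arm", "body": {"steps": [{"linear": [-4, 0.2, 0], "roll": 0}, {"linear": [-8, 0.5, 0], "roll": 0}, {"linear": [-12, 0.7, 0], "roll": 0}, {"linear": [-16, 1, 0], "roll": 0}, {"linear": [-20, 1.2, 0], "roll": 0}, {"linear": [-23, 1.4, 0], "roll": 0}, {"linear": [-24.5, 1.4, 0], "roll": 0}, {"linear": [-24.5, 1.4, 2], "roll": 0}, {"linear": [-24.5, 1.4, 4], "roll": 0}, {"linear": [-24.5, 1.4, 6], "roll": 0}, {"linear": [-24.5, 1.4, 8], "roll": 0}, {"linear": [-24.5, 1.4, 8], "roll": 0}]}}

```text
time: 9.65
tool_pos: [0.5533, -0.3119, 0.1198]
orientation: [-2.098, -2.329, 0.002]
force: [0.2, -0.0, -0.5]
opening: 0.0854
grip_force: 0.0
```

Request:
{"method": "step_arm", "body": {"steps": [{"linear": [0, 0, 2], "roll": 0}, {"linear": [0, 0, 4], "roll": 0}, {"linear": [0, 0, 6], "roll": 0}, {"linear": [0, 0, 7.5], "roll": 0}, {"linear": [0, 0, 8.1], "roll": 0}, {"linear": [0, 0, 8.1], "roll": 0}, {"linear": [0, 0, 8.1], "roll": 0}]}}

```text
time: 10.35
tool_pos: [0.5557, -0.3147, 0.0431]
orientation: [2.103, 2.332, 0.001]
force: [0.3, -0.1, 0.2]
opening: 0.0849
grip_force: 0.0
```

Request:
{"method": "step_arm", "body": {"steps": [{"linear": [0, 0, 0], "roll": 0}, {"linear": [0, 0, 0], "roll": 0}, {"linear": [0, 0, 0], "roll": 0}, {"linear": [0, 0, 0], "roll": 0}, {"linear": [0, 0, 0], "roll": 0}, {"linear": [0, 0, 0], "roll": 0}, {"linear": [0, 0, 0], "roll": 0}, {"linear": [0, 0, 0], "roll": 0}, {"linear": [0, 0, 0], "roll": 0}, {"linear": [0, 0, 0], "roll": 0}], "grip": 0}}

```text
time: 11.35
tool_pos: [0.5561, -0.3146, 0.0433]
orientation: [2.102, 2.332, 0.001]
force: [0.7, 0.5, 5.8]
opening: 0.0493
grip_force: 41.6
```

```bash
python3 -c "
from h import *
goto(.516,.098,.17,5.9)"
```

```text
t 11.3 pos [ 0.5561 -0.3146  0.0433] az 5.93 q [ 0.06  0.74  0.56  1.77 -0.54  0.78  1.  ] F [0.7 0.5 5.8] open 0.0493 grip 41.6
linear [ 41.45   0.3  -12.69] roll 0.03
```

Request:
{"method": "step_arm", "body": {"steps": [{"linear": [0, 0, -1], "roll": 0}, {"linear": [0, 0, -3], "roll": 0}, {"linear": [0, 0, -6], "roll": 0}, {"linear": [0, 0, -9], "roll": 0}, {"linear": [0, 0, -12], "roll": 0}, {"linear": [2, 0, -14], "roll": 0}, {"linear": [5, 0, -14], "roll": 0}, {"linear": [9, 0, -14], "roll": 0}, {"linear": [13, 0, -14], "roll": 0}, {"linear": [17, 0, -14], "roll": 0}, {"linear": [21, 0.1, -14], "roll": 0}, {"linear": [25, 0.2, -14], "roll": 0}]}}

```text
time: 12.55
tool_pos: [0.5304, -0.064, 0.1823]
orientation: [-2.104, -2.332, 0.0]
force: [-0.1, 0.1, -1.7]
opening: 0.049
grip_force: 42.0
```

Request:
{"method": "step_arm", "body": {"steps": [{"linear": [4, 0, 0], "roll": 0}, {"linear": [8, 0, 0], "roll": 0}, {"linear": [12, 0.1, 0], "roll": 0}, {"linear": [15, 0.1, 0], "roll": 0}, {"linear": [16.5, 0.1, 0], "roll": 0}, {"linear": [16.5, 0.1, 0], "roll": 0}, {"linear": [16.5, 0.1, 2], "roll": 0}, {"linear": [16.5, 0.1, 4], "roll": 0}, {"linear": [16.5, 0.1, 6], "roll": 0}, {"linear": [16.5, 0.1, 8], "roll": 0}, {"linear": [16.5, 0.1, 10], "roll": 0}, {"linear": [16.5, 0.1, 10], "roll": 0}]}}

```text
time: 13.75
tool_pos: [0.5137, 0.0958, 0.0803]
orientation: [-2.106, -2.329, 0.008]
force: [-0.1, -0.4, -1.8]
opening: 0.0488
grip_force: 42.1
```

Request:
{"method": "step_arm", "body": {"steps": [{"linear": [0, 0, 1.5], "roll": 0}, {"linear": [0, 0, 2.8], "roll": 0}, {"linear": [0, 0, 3.6], "roll": 0}, {"linear": [0, 0, 4], "roll": 0}, {"linear": [0, 0, 4.15], "roll": 0}, {"linear": [0, 0, 4.2], "roll": 0}, {"linear": [0, 0, 4.2], "roll": 0}]}}

```text
time: 14.45
tool_pos: [0.5152, 0.0988, 0.041]
orientation: [-2.103, -2.332, -0.0]
force: [-2.6, 0.3, 4.2]
opening: 0.0489
grip_force: 42.9
```

Request:
{"method": "step_arm", "body": {"steps": [{"linear": [0, 0, 0], "roll": 0}, {"linear": [0, 0, 0], "roll": 0}, {"linear": [0, 0, 0], "roll": 0}, {"linear": [0, 0, 0], "roll": 0}, {"linear": [0, 0, 0], "roll": 0}, {"linear": [0, 0, -2], "roll": 0}, {"linear": [0, 0, -5], "roll": 0}, {"linear": [0, 0, -8], "roll": 0}, {"linear": [0, 0, -11], "roll": 0}, {"linear": [0, 0, -14], "roll": 0}, {"linear": [0, 0, -16], "roll": 0}, {"linear": [0, 0, -16], "roll": 0}], "grip": 1}}

```text
time: 15.65
tool_pos: [0.5172, 0.0991, 0.203]
orientation: [2.102, 2.331, 0.008]
force: [-0.2, 0.3, -0.4]
opening: 0.0855
grip_force: 0.0
```

```bash
python3 -c "
from h import *
goto(.4905,-.2615,.200,95.9)"
```

```text
t 15.7 pos [0.5172 0.0991 0.203 ] az 5.92 q [-0.81  0.33  0.68  1.97 -0.26  0.92  0.1 ] F [-0.2  0.3 -0.4] open 0.0855 grip 0.0
linear [-35.59  -6.37   0.2 ] roll -89.98
```

Request:
{"method": "step_arm", "body": {"steps": [{"linear": [-3, -0.5, 0], "roll": -8}, {"linear": [-6, -1, 0], "roll": -16}, {"linear": [-9, -1.5, 0], "roll": -24}, {"linear": [-12, -2, 0], "roll": -32}, {"linear": [-15, -2.5, 0], "roll": -40}, {"linear": [-18, -3, 0], "roll": -48}, {"linear": [-22, -3.5, 0], "roll": -56}, {"linear": [-26, -4.3, 0], "roll": -64}, {"linear": [-30, -5.3, 0], "roll": -72}, {"linear": [-33, -6, 0], "roll": -80}, {"linear": [-35.6, -6.4, 0], "roll": -88}, {"linear": [-35.6, -6.4, 0], "roll": -90}]}}

```text
time: 16.85
tool_pos: [0.4866, -0.2664, 0.1993]
orientation: [0.158, -3.136, 0.003]
force: [0.8, 0.6, 0.1]
opening: 0.0859
grip_force: 0.0
```

```bash
python3 - <<'E'
from h import *
np.set_printoptions(precision=4,suppress=True)
goto(.4905,-.2615,.046,95.9)
w=snap('wrist','w3'); t=load('top0')
h=cv2.cvtColor(w['color'],cv2.COLOR_RGB2HSV)
for nm,m in(('tip',(h[...,1]>180)&(h[...,0]<12)&(h[...,2]>150)),):
    n,l,st,c=cv2.connectedComponentsWithStats(m.astype(np.uint8))
    for i in range(1,n):
        if st[i,4]>60: print(nm,st[i],c[i],onz(w,*c[i],.094),tri((t,416.4,235.3),(w,*c[i])))
E
```

```text
t 16.9 pos [ 0.4866 -0.2664  0.1993] az 95.76 q [ 0.05  0.36  0.48  1.9  -0.2   0.93  2.3 ] F [0.8 0.6 0.1] open 0.0859 grip 0.0
linear [-0.46  0.47 15.33] roll -0.14
```

View pics/w3.png

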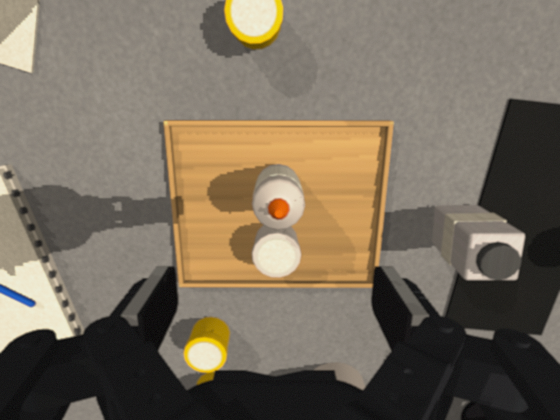

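```bash
python3 - <<'E'
from h import *
np.set_printoptions(precision=4,suppress=True)
w=load('w3')
for x in(-.022,.022):
  for y in(-.022,.022):
    print([np.round(proj(w,np.array([.516+x,-.072+y,z]))) for z in(.004,.094)])
for p in((510,100),(447,335)): print(onz(w,*p,.004))
d=snap('top','t4');s=snap('scene','s4')
a=cv2.resize(d['color'][150:300,220:460],(480,300)); b=cv2.resize(s['color'][120:280,180:380],(375,300))
cv2.imwrite('pics/c4.png',np.hstack([a,b])[:,:800,::-1])
E
```

```text
[array([436., 203.]), array([488., 236.])]
[array([477., 207.]), array([542., 241.])]
[array([426., 242.]), array([473., 285.])]
[array([466., 246.]), array([524., 289.])]
[ 0.385  -0.0485  0.004 ]
[ 0.6542 -0.0407  0.004 ]
```

View pics/c4.png

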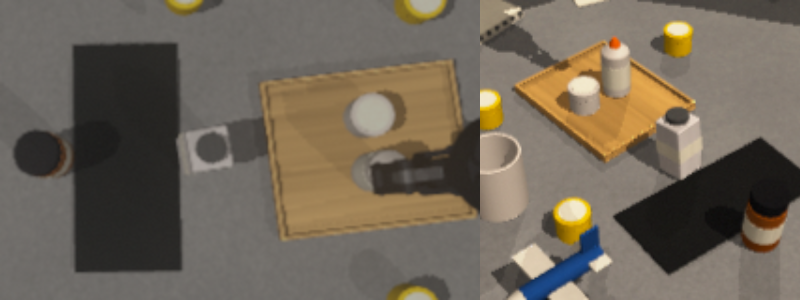

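The crop shows I had misread the mat: its long side runs along world x (0.386–0.646) and y is -0.047–0.073. The tin and jar stand upright on the table just outside it. I'll carry the glue first, then move those two onto the mat in a row along x.

Request:
{"method": "step_arm", "body": {"steps": [{"linear": [-0.4, 0.4, 2], "roll": 0}, {"linear": [-0.4, 0.4, 5], "roll": 0}, {"linear": [-0.4, 0.4, 8], "roll": 0}, {"linear": [-0.4, 0.4, 10.5], "roll": 0}, {"linear": [-0.4, 0.4, 12.5], "roll": 0}, {"linear": [-0.4, 0.4, 14.3], "roll": 0}, {"linear": [-0.4, 0.4, 15.3], "roll": 0}, {"linear": [-0.4, 0.4, 15.3], "roll": 0}, {"linear": [-0.4, 0.4, 15.3], "roll": 0}]}}

```text
time: 17.9
tool_pos: [0.4924, -0.2574, 0.0476]
orientation: [-0.163, 3.137, -0.0]
force: [-1.1, -0.7, 0.2]
opening: 0.0857
grip_force: 0.0
```

Request:
{"method": "step_arm", "body": {"steps": [{"linear": [0, 0, 0], "roll": 0}, {"linear": [0, 0, 0], "roll": 0}, {"linear": [0, 0, 0], "roll": 0}, {"linear": [0, 0, 0], "roll": 0}, {"linear": [0, 0, 0], "roll": 0}, {"linear": [0, 0, 0], "roll": 0}, {"linear": [0, 0, 0], "roll": 0}, {"linear": [0, 0, 0], "roll": 0}, {"linear": [0, 0, 0], "roll": 0}, {"linear": [0, 0, 0], "roll": 0}], "grip": 0, "newtons": 35}}

```text
time: 18.9
tool_pos: [0.4928, -0.2582, 0.0483]
orientation: [-0.162, 3.135, -0.001]
force: [0.5, -0.9, 5.5]
opening: 0.0438
grip_force: 34.7
```

```bash
python3 -c "
from h import *
goto(.431,.013,.17,95.9)"
```

```text
t 18.9 pos [ 0.4928 -0.2582  0.0483] az 95.9 q [ 0.13  0.59  0.38  1.97 -0.35  0.64  2.4 ] F [ 0.5 -0.9  5.5] open 0.0438 grip 34.7
linear [  3.34  27.6  -12.21] roll -0.0
```

Request:
{"method": "step_arm", "body": {"steps": [{"linear": [0, 0, -1], "roll": 0}, {"linear": [0, 0, -3], "roll": 0}, {"linear": [0, 0, -6], "roll": 0}, {"linear": [0, 0, -9], "roll": 0}, {"linear": [0.5, 3, -12], "roll": 0}, {"linear": [1, 7, -12.5], "roll": 0}, {"linear": [1.5, 11, -12.5], "roll": 0}, {"linear": [2, 15, -12.5], "roll": 0}, {"linear": [2.5, 19, -12.5], "roll": 0}, {"linear": [3, 23, -12.5], "roll": 0}, {"linear": [3.3, 26, -12.5], "roll": 0}, {"linear": [3.3, 27.6, -12.5], "roll": 0}]}}

```text
time: 20.1
tool_pos: [0.4291, 0.0163, 0.1724]
orientation: [0.168, -3.136, -0.002]
force: [1.0, -0.2, -1.2]
opening: 0.0438
grip_force: 35.8
```

Request:
{"method": "step_arm", "body": {"steps": [{"linear": [0, 0, 0], "roll": 0}, {"linear": [0, 0, 2], "roll": 0}, {"linear": [0, 0, 4], "roll": 0}, {"linear": [0, 0, 6], "roll": 0}, {"linear": [0, 0, 8], "roll": 0}, {"linear": [0, 0, 10], "roll": 0}, {"linear": [0, 0, 11.3], "roll": 0}, {"linear": [0, 0, 12], "roll": 0}, {"linear": [0, 0, 12.4], "roll": 0}, {"linear": [0, 0, 12.65], "roll": 0}, {"linear": [0, 0, 12.7], "roll": 0}, {"linear": [0, 0, 12.7], "roll": 0}]}}

```text
time: 21.3
tool_pos: [0.4316, 0.0129, 0.0461]
orientation: [-0.161, 3.136, -0.0]
force: [-0.4, -2.3, 3.4]
opening: 0.0442
grip_force: 34.9
```

```bash
python3 - <<'E'
from h import *
np.set_printoptions(precision=4,suppress=True)
goto(.431,.013,.046,95.9)
w=load('w3');t=load('top0');s=load('scene0'); u=load('w2')
print(onz(w,278,208,.094),tri((t,416.4,235.3),(w,278,208),(s,251.8,143),(u,225,281)))
print('pot',onz(w,276,253,.046))
E
```

```text
t 21.3 pos [0.4316 0.0129 0.0461] az 95.88 q [-0.35  0.43  0.29  2.26 -0.26  0.48  1.82] F [-0.4 -2.3  3.4] open 0.0442 grip 34.9
linear [0.06 0.01 0.01] roll -0.02
[ 0.4878 -0.2627  0.094 ] (array([ 0.4894, -0.2624,  0.0914]), [np.float64(0.0005412493627312375), np.float64(0.0007921968170937337), np.float64(0.0006337082326840424), np.float64(0.0010496197921236329)])
pot [ 0.5484 -0.2579  0.046 ]
```

Request:
{"method": "step_arm", "body": {"steps": [{"linear": [0, 0, 0], "roll": 0}, {"linear": [0, 0, 0], "roll": 0}, {"linear": [0, 0, 0], "roll": 0}, {"linear": [0, 0, 0], "roll": 0}, {"linear": [0, 0, 0], "roll": 0}, {"linear": [0, 0, -2], "roll": 0}, {"linear": [0, 0, -5], "roll": 0}, {"linear": [0, 0, -8], "roll": 0}, {"linear": [0, 0, -11], "roll": 0}, {"linear": [0, 0, -13], "roll": 0}, {"linear": [0, 0, -13], "roll": 0}], "grip": 1}}

```text
time: 22.4
tool_pos: [0.4325, 0.0139, 0.1777]
orientation: [-0.162, 3.132, 0.002]
force: [-0.1, 0.4, -0.3]
opening: 0.0851
grip_force: 0.0
```

```bash
python3 -c "
from h import *
goto(.5152,.0988,.175,5.9)"
```

```text
t 22.4 pos [0.4325 0.0139 0.1777] az 95.93 q [-0.47  0.17  0.4   2.19 -0.09  0.8   1.66] F [-0.1  0.4 -0.3] open 0.0851 grip 0.0
linear [-9.1   7.59  0.33] roll 90.03
```

Request:
{"method": "step_arm", "body": {"steps": [{"linear": [-1, 1, 0], "roll": 8}, {"linear": [-2, 2, 0], "roll": 16}, {"linear": [-3, 3, 0], "roll": 24}, {"linear": [-4, 4, 0], "roll": 32}, {"linear": [-5, 5, 0], "roll": 40}, {"linear": [-6, 6, 0], "roll": 48}, {"linear": [-7, 7, 0], "roll": 56}, {"linear": [-8, 7.6, 0], "roll": 64}, {"linear": [-9, 7.6, 0], "roll": 72}, {"linear": [-9.1, 7.6, 0], "roll": 80}, {"linear": [-9.1, 7.6, 0], "roll": 88}, {"linear": [-9.1, 7.6, 0], "roll": 90}]}}

```text
time: 23.6
tool_pos: [0.5127, 0.0984, 0.1739]
orientation: [-2.108, -2.329, 0.004]
force: [0.1, -0.6, -0.3]
opening: 0.0852
grip_force: 0.0
```

```bash
python3 -c "
from h import *
goto(.5152,.0988,.041,5.9)"
```

```text
t 23.6 pos [0.5127 0.0984 0.1739] az 5.71 q [-0.78  0.36  0.64  2.   -0.28  0.87  0.12] F [ 0.1 -0.6 -0.3] open 0.0852 grip 0.0
linear [ 0.04  0.27 13.29] roll -0.19
```

Request:
{"method": "step_arm", "body": {"steps": [{"linear": [0, 0.1, 2], "roll": 0}, {"linear": [0, 0.1, 5], "roll": 0}, {"linear": [0, 0.1, 8], "roll": 0}, {"linear": [0, 0.1, 10.5], "roll": 0}, {"linear": [0, 0.1, 12.5], "roll": 0}, {"linear": [0, 0.1, 13.3], "roll": 0}, {"linear": [0, 0.1, 13.4], "roll": 0}, {"linear": [0, 0.1, 13.4], "roll": 0}, {"linear": [0, 0.1, 13.4], "roll": 0}]}}

```text
time: 24.5
tool_pos: [0.5151, 0.0988, 0.0421]
orientation: [2.103, 2.332, 0.002]
force: [-0.5, 0.7, -0.2]
opening: 0.0855
grip_force: 0.0
```

Request:
{"method": "step_arm", "body": {"steps": [{"linear": [0, 0, 0], "roll": 0}, {"linear": [0, 0, 0], "roll": 0}, {"linear": [0, 0, 0], "roll": 0}, {"linear": [0, 0, 0], "roll": 0}, {"linear": [0, 0, 0], "roll": 0}, {"linear": [0, 0, 0], "roll": 0}, {"linear": [0, 0, 0], "roll": 0}, {"linear": [0, 0, 0], "roll": 0}, {"linear": [0, 0, 0], "roll": 0}, {"linear": [0, 0, 0], "roll": 0}], "grip": 0, "newtons": 40}}

```text
time: 25.5
tool_pos: [0.5149, 0.0988, 0.042]
orientation: [2.104, 2.333, 0.002]
force: [-1.3, 0.0, 5.9]
opening: 0.049
grip_force: 40.4
```

```bash
python3 -c "
from h import *
goto(.601,.013,.17,95.9)"
```

```text
t 25.5 pos [0.5149 0.0988 0.042 ] az 5.91 q [-0.65  0.58  0.49  2.06 -0.47  0.61  0.28] F [-1.3  0.   5.9] open 0.049 grip 40.4
linear [ -9.41   7.7  -12.8 ] roll -89.99
```

Request:
{"method": "step_arm", "body": {"steps": [{"linear": [0, 0, -1], "roll": 0}, {"linear": [0, 0, -3], "roll": 0}, {"linear": [0, 0, -6], "roll": 0}, {"linear": [0, 0, -9], "roll": -8}, {"linear": [-1, 1, -12], "roll": -16}, {"linear": [-2, 2, -13], "roll": -24}, {"linear": [-3, 3, -13], "roll": -32}, {"linear": [-4, 4, -13], "roll": -40}, {"linear": [-5, 5, -13], "roll": -48}, {"linear": [-6, 6, -13], "roll": -56}, {"linear": [-7, 6.5, -13], "roll": -64}, {"linear": [-8, 7, -13], "roll": -72}]}}

```text
time: 26.7
tool_pos: [0.5921, 0.0256, 0.1713]
orientation: [-0.322, -3.124, 0.001]
force: [0.3, -0.5, -2.3]
opening: 0.0491
grip_force: 41.9
```

```bash
python3 -c "
from h import *
goto(.601,.013,.046,95.9)"
```

```text
t 26.7 pos [0.5921 0.0256 0.1713] az 78.23 q [-0.36  0.45  0.34  1.82 -0.18  0.91  1.43] F [ 0.3 -0.5 -2.3] open 0.0491 grip 41.9
linear [-1.14 -1.05 12.53] roll -17.67
```

Request:
{"method": "step_arm", "body": {"steps": [{"linear": [-0.6, -0.5, 0], "roll": -8}, {"linear": [-1.1, -1, 0], "roll": -16}, {"linear": [-1.1, -1, 2], "roll": -17.7}, {"linear": [-1.1, -1, 4], "roll": -17.7}, {"linear": [-1.1, -1, 6], "roll": -17.7}, {"linear": [-1.1, -1, 8], "roll": -17.7}, {"linear": [-1.1, -1, 10], "roll": -17.7}, {"linear": [-1.1, -1, 11], "roll": -17.7}, {"linear": [-1.1, -1, 11.6], "roll": -17.7}, {"linear": [-1.1, -1, 12], "roll": -17.7}, {"linear": [-1.1, -1, 12.2], "roll": -17.7}, {"linear": [-1.1, -1, 12.2], "roll": -17.7}]}}

```text
time: 27.9
tool_pos: [0.6012, 0.0142, 0.0498]
orientation: [-0.154, 3.137, 0.0]
force: [-0.4, -0.1, -2.4]
opening: 0.0487
grip_force: 41.9
```

Request:
{"method": "step_arm", "body": {"steps": [{"linear": [0, 0, 0.1], "roll": 0}, {"linear": [0, 0, 0.2], "roll": 0}, {"linear": [0, 0, 0.25], "roll": 0}, {"linear": [0, 0, 0.25], "roll": 0}]}}

```text
time: 28.3
tool_pos: [0.6009, 0.0142, 0.0468]
orientation: [-0.154, 3.138, 0.0]
force: [-0.6, -0.9, -2.5]
opening: 0.0489
grip_force: 41.9
```

```bash
python3 -c "
from h import *
goto(.601,.013,.046,95.9)"
```

```text
t 28.3 pos [0.6009 0.0142 0.0468] az 95.62 q [-0.25  0.63  0.23  1.85 -0.21  0.68  1.77] F [-0.6 -0.9 -2.5] open 0.0489 grip 41.9
linear [ 0.01 -0.12  0.08] roll -0.28
```

Request:
{"method": "step_arm", "body": {"steps": [{"linear": [0, 0, 0.1], "roll": 0}, {"linear": [0, 0, 0.15], "roll": 0}, {"linear": [0, 0, 0.15], "roll": 0}]}}

```text
time: 28.6
tool_pos: [0.6015, 0.0142, 0.046]
orientation: [-0.154, 3.137, 0.0]
force: [-0.5, 0.5, 3.6]
opening: 0.0488
grip_force: 42.3
```

Request:
{"method": "step_arm", "body": {"steps": [{"linear": [0, 0, 0.1], "roll": 0}, {"linear": [0, 0, 0.1], "roll": 0}, {"linear": [0, 0, 0.1], "roll": 0}]}}

```text
time: 28.9
tool_pos: [0.6019, 0.0142, 0.0457]
orientation: [-0.154, 3.136, 0.001]
force: [-1.7, 0.1, 9.7]
opening: 0.049
grip_force: 43.2
```

Request:
{"method": "step_arm", "body": {"steps": [{"linear": [0, 0, 0], "roll": 0}, {"linear": [0, 0, 0], "roll": 0}, {"linear": [0, 0, 0], "roll": 0}, {"linear": [0, 0, 0], "roll": 0}, {"linear": [0, 0, 0], "roll": 0}, {"linear": [0, 0, -2], "roll": 0}, {"linear": [0, 0, -5], "roll": 0}, {"linear": [0, 0, -8], "roll": 0}, {"linear": [0, 0, -11], "roll": 0}, {"linear": [0, 0, -13], "roll": 0}, {"linear": [0, 0, -13], "roll": 0}], "grip": 1}}

```text
time: 30.0
tool_pos: [0.6029, 0.0142, 0.1775]
orientation: [-0.153, 3.132, 0.001]
force: [0.7, 0.6, 0.5]
opening: 0.0855
grip_force: 0.0
```

```bash
python3 -c "
from h import *
goto(.5164,-.0723,.175,5.9)"
```

```text
t 30.0 pos [0.6029 0.0142 0.1775] az 95.61 q [-0.29  0.45  0.28  1.79 -0.15  0.92  1.72] F [0.7 0.6 0.5] open 0.0855 grip 0.0
linear [ 9.46 -7.76  0.19] roll 89.71
```

Request:
{"method": "step_arm", "body": {"steps": [{"linear": [1, -1, 0], "roll": 8}, {"linear": [2, -2, 0], "roll": 16}, {"linear": [3, -3, 0], "roll": 24}, {"linear": [4, -4, 0], "roll": 32}, {"linear": [5, -5, 0], "roll": 40}, {"linear": [6, -6, 0], "roll": 48}, {"linear": [7, -7, 0], "roll": 56}, {"linear": [8, -7.6, 0], "roll": 64}, {"linear": [9, -7.8, 0], "roll": 72}, {"linear": [9.5, -7.8, 0], "roll": 80}, {"linear": [9.5, -7.8, 0], "roll": 88}, {"linear": [9.5, -7.8, 0], "roll": 89.7}]}}

```text
time: 31.2
tool_pos: [0.5133, -0.0727, 0.1733]
orientation: [-2.105, -2.331, 0.002]
force: [0.5, 0.5, 0.2]
opening: 0.0855
grip_force: 0.0
```

```bash
python3 -c "
from h import *
goto(.5164,-.0723,.044,5.9)"
```

```text
t 31.2 pos [ 0.5133 -0.0727  0.1733] az 5.81 q [-0.47  0.36  0.67  2.01 -0.29  0.87  0.46] F [0.5 0.5 0.2] open 0.0855 grip 0.0
linear [1.000e-02 3.300e-01 1.293e+01] roll -0.09
```

Request:
{"method": "step_arm", "body": {"steps": [{"linear": [0, 0.1, 2], "roll": 0}, {"linear": [0, 0.1, 5], "roll": 0}, {"linear": [0, 0.1, 8], "roll": 0}, {"linear": [0, 0.1, 10.5], "roll": 0}, {"linear": [0, 0.1, 12.3], "roll": 0}, {"linear": [0, 0.1, 13.1], "roll": 0}, {"linear": [0, 0.1, 13.1], "roll": 0}, {"linear": [0, 0.1, 13.1], "roll": 0}]}}

```text
time: 32.0
tool_pos: [0.5154, -0.0729, 0.0437]
orientation: [2.103, 2.333, 0.0]
force: [0.5, -0.2, -0.1]
opening: 0.0855
grip_force: 0.0
```

Request:
{"method": "step_arm", "body": {"steps": [{"linear": [0, 0, 0], "roll": 0}, {"linear": [0, 0, 0], "roll": 0}, {"linear": [0, 0, 0], "roll": 0}, {"linear": [0, 0, 0], "roll": 0}, {"linear": [0, 0, 0], "roll": 0}, {"linear": [0, 0, 0], "roll": 0}, {"linear": [0, 0, 0], "roll": 0}, {"linear": [0, 0, 0], "roll": 0}, {"linear": [0, 0, 0], "roll": 0}, {"linear": [0, 0, 0], "roll": 0}], "grip": 0}}

```text
time: 33.0
tool_pos: [0.5157, -0.0726, 0.0441]
orientation: [2.103, 2.333, 0.002]
force: [-0.6, 0.2, 6.4]
opening: 0.0436
grip_force: 39.9
```

```bash
python3 -c "
from h import *
goto(.516,.013,.17,95.9)"
```

```text
t 33.0 pos [ 0.5157 -0.0726  0.0441] az 5.92 q [-0.34  0.58  0.52  2.07 -0.49  0.62  0.63] F [-0.6  0.2  6.4] open 0.0436 grip 39.9
linear [  8.52   0.94 -12.59] roll -89.98
```

Request:
{"method": "step_arm", "body": {"steps": [{"linear": [0, 0, -1], "roll": 0}, {"linear": [0, 0, -3], "roll": 0}, {"linear": [0, 0, -6], "roll": 0}, {"linear": [0, 0, -9], "roll": -8}, {"linear": [0, 0, -12], "roll": -16}, {"linear": [1, 0.1, -13], "roll": -24}, {"linear": [2, 0.2, -13], "roll": -32}, {"linear": [3, 0.3, -13], "roll": -40}, {"linear": [4.5, 0.5, -13], "roll": -48}, {"linear": [6, 0.7, -13], "roll": -56}, {"linear": [7.5, 0.9, -13], "roll": -64}, {"linear": [8.5, 0.9, -13], "roll": -72}]}}

```text
time: 34.2
tool_pos: [0.5148, 0.0139, 0.1734]
orientation: [-0.32, -3.125, 0.0]
force: [-0.2, -0.5, -1.5]
opening: 0.0439
grip_force: 40.6
```

```bash
python3 -c "
from h import *
goto(.516,.013,.048,95.9)"
```

```text
t 34.2 pos [0.5148 0.0139 0.1734] az 78.3 q [-0.39  0.32  0.36  2.   -0.15  0.84  1.42] F [-0.2 -0.5 -1.5] open 0.0439 grip 40.6
linear [-0.14 -0.06 12.54] roll -17.6
```

Request:
{"method": "step_arm", "body": {"steps": [{"linear": [-0.1, 0, 0], "roll": -8}, {"linear": [-0.1, 0, 0], "roll": -16}, {"linear": [-0.1, 0, 2], "roll": -18}, {"linear": [-0.1, 0, 4], "roll": -18}, {"linear": [-0.1, 0, 6], "roll": -18}, {"linear": [-0.1, 0, 8], "roll": -18}, {"linear": [-0.1, 0, 10], "roll": -18}, {"linear": [-0.1, 0, 11], "roll": -18}, {"linear": [-0.1, 0, 11.8], "roll": -18}, {"linear": [-0.1, 0, 12.3], "roll": -18}, {"linear": [-0.1, 0, 12.4], "roll": -18}, {"linear": [-0.1, 0, 12.4], "roll": -18}]}}

```text
time: 35.4
tool_pos: [0.5165, 0.0126, 0.0497]
orientation: [-0.162, 3.137, 0.0]
force: [-0.1, 0.2, -1.9]
opening: 0.0435
grip_force: 40.7
```

Request:
{"method": "step_arm", "body": {"steps": [{"linear": [0, 0, 0.1], "roll": 0}, {"linear": [0, 0, 0.2], "roll": 0}, {"linear": [0, 0, 0.2], "roll": 0}]}}

```text
time: 35.7
tool_pos: [0.5167, 0.0127, 0.048]
orientation: [-0.162, 3.136, 0.0]
force: [-1.2, 0.1, 3.1]
opening: 0.0443
grip_force: 41.0
```

Request:
{"method": "step_arm", "body": {"steps": [{"linear": [0, 0, 0], "roll": 0}, {"linear": [0, 0, 0], "roll": 0}, {"linear": [0, 0, 0], "roll": 0}, {"linear": [0, 0, 0], "roll": 0}, {"linear": [0, 0, 0], "roll": 0}, {"linear": [0, 0, -2], "roll": 0}, {"linear": [0, 0, -5], "roll": 0}, {"linear": [0, 0, -8], "roll": 0}, {"linear": [0, 0, -11], "roll": 0}, {"linear": [0, 0, -14], "roll": 0}, {"linear": [0, 0, -16], "roll": 0}, {"linear": [0, 0, -16], "roll": 0}], "grip": 1}}

```text
time: 36.9
tool_pos: [0.518, 0.0127, 0.2102]
orientation: [-0.162, 3.131, 0.001]
force: [1.4, -0.4, 0.5]
opening: 0.0855
grip_force: 0.0
```

```bash
python3 -c "
from h import *
d=snap('top','t5');s=snap('scene','s5')
a=cv2.resize(d['color'][150:300,220:460],(480,300)); b=cv2.resize(s['color'][120:280,180:380],(320,300))
cv2.imwrite('pics/c5.png',np.hstack([a,b])[:,:,::-1])
goto(.551,-.258,.205,95.9)"
```

```text
t 37.0 pos [0.516  0.0127 0.2072] az 95.92 q [-0.35  0.27  0.31  1.97 -0.1   0.92  1.69] F [-0.  -0.4 -0. ] open 0.0853 grip 0.0
linear [ -0.69 -27.29   0.21] roll 0.02
```

View pics/c5.png

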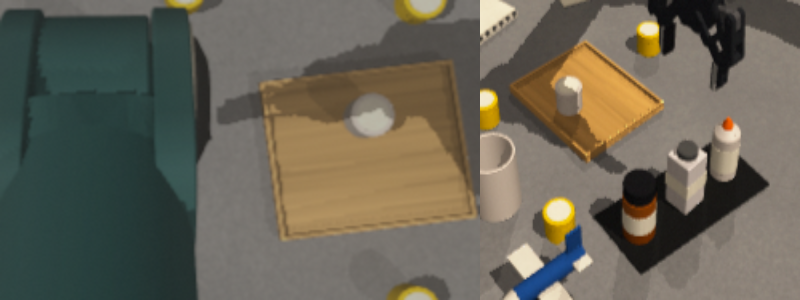

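All three containers stand on the mat and the pot is untouched at about (372,115) in the crop. Next is the pot.

Request:
{"method": "step_arm", "body": {"steps": [{"linear": [-0.1, -4, 0], "roll": 0}, {"linear": [-0.2, -8, 0], "roll": 0}, {"linear": [-0.3, -12, 0], "roll": 0}, {"linear": [-0.4, -16, 0], "roll": 0}, {"linear": [-0.5, -20, 0], "roll": 0}, {"linear": [-0.6, -24, 0], "roll": 0}, {"linear": [-0.7, -27.3, 0], "roll": 0}, {"linear": [-0.7, -27.3, 2], "roll": 0}, {"linear": [-0.7, -27.3, 5], "roll": 0}, {"linear": [-0.7, -27.3, 8], "roll": 0}, {"linear": [-0.7, -27.3, 11], "roll": 0}, {"linear": [-0.7, -27.3, 11], "roll": 0}]}}

```text
time: 38.2
tool_pos: [0.5472, -0.2564, 0.0916]
orientation: [0.161, -3.127, -0.007]
force: [-0.6, 0.4, 0.1]
opening: 0.0858
grip_force: 0.0
```

```bash
python3 -c "
from h import *
goto(.551,-.258,.012,95.9)"
```

```text
t 38.2 pos [ 0.5472 -0.2564  0.0916] az 95.9 q [ 0.11  0.58  0.36  1.83 -0.27  0.79  2.29] F [-0.6  0.4  0.1] open 0.0858 grip 0.0
linear [-0.44 -0.24  7.95] roll 0.0
```

Request:
{"method": "step_arm", "body": {"steps": [{"linear": [-0.1, -0.1, 2], "roll": 0}, {"linear": [-0.1, -0.1, 4], "roll": 0}, {"linear": [-0.1, -0.1, 5.5], "roll": 0}, {"linear": [-0.1, -0.1, 6.8], "roll": 0}, {"linear": [-0.1, -0.1, 7.6], "roll": 0}, {"linear": [-0.1, -0.1, 8], "roll": 0}, {"linear": [-0.1, -0.1, 8], "roll": 0}, {"linear": [-0.1, -0.1, 8], "roll": 0}]}}

```text
time: 39.0
tool_pos: [0.5528, -0.2593, 0.0178]
orientation: [-0.162, 3.137, -0.001]
force: [0.4, 0.5, 0.5]
opening: 0.0855
grip_force: 0.0
```

Request:
{"method": "step_arm", "body": {"steps": [{"linear": [0, 0, 0], "roll": 0}, {"linear": [0, 0, 0], "roll": 0}, {"linear": [0, 0, 0], "roll": 0}, {"linear": [0, 0, 0], "roll": 0}, {"linear": [0, 0, 0], "roll": 0}, {"linear": [0, 0, 0], "roll": 0}, {"linear": [0, 0, 0], "roll": 0}, {"linear": [0, 0, 0], "roll": 0}, {"linear": [0, 0, 0], "roll": 0}, {"linear": [0, 0, 0], "roll": 0}], "grip": 0, "newtons": 30}}

```text
time: 40.0
tool_pos: [0.5527, -0.2592, 0.0179]
orientation: [-0.162, 3.137, -0.0]
force: [-1.4, 1.0, 6.1]
opening: 0.0466
grip_force: 30.6
```

```bash
python3 -c "
from h import *
goto(.552,.287,.19,95.9)"
```

```text
t 40.0 pos [ 0.5527 -0.2592  0.0179] az 95.92 q [ 0.15  0.7   0.31  1.84 -0.33  0.65  2.33] F [-1.4  1.   6.1] open 0.0466 grip 30.6
linear [ -5.57  54.33 -17.21] roll 0.02
```

Request:
{"method": "step_arm", "body": {"steps": [{"linear": [0, 0, -1], "roll": 0}, {"linear": [0, 0, -3], "roll": 0}, {"linear": [0, 0, -6], "roll": 0}, {"linear": [0, 0, -10], "roll": 0}, {"linear": [0, 0, -14], "roll": 0}, {"linear": [-0.2, 2, -17], "roll": 0}, {"linear": [-0.6, 6, -17], "roll": 0}, {"linear": [-1, 10, -17], "roll": 0}, {"linear": [-1.4, 14, -17], "roll": 0}, {"linear": [-1.8, 18, -17], "roll": 0}, {"linear": [-2.2, 22, -17], "roll": 0}, {"linear": [-2.7, 26, -17], "roll": 0}]}}

```text
time: 41.2
tool_pos: [0.5519, 0.0038, 0.1877]
orientation: [-0.162, 3.137, 0.0]
force: [1.3, 0.4, -0.7]
opening: 0.0472
grip_force: 31.1
```

Request:
{"method": "step_arm", "body": {"steps": [{"linear": [-0.4, 4, 0], "roll": 0}, {"linear": [-0.8, 8, 0], "roll": 0}, {"linear": [-1.2, 12, 0], "roll": 0}, {"linear": [-1.6, 16, 0], "roll": 0}, {"linear": [-2, 20, 0], "roll": 0}, {"linear": [-2.4, 24, 0], "roll": 0}, {"linear": [-2.8, 27.5, 0], "roll": 0}, {"linear": [-2.9, 28.3, 0], "roll": 0}, {"linear": [-2.9, 28.3, 2], "roll": 0}, {"linear": [-2.9, 28.3, 5], "roll": 0}, {"linear": [-2.9, 28.3, 8], "roll": 0}, {"linear": [-2.9, 28.3, 8], "roll": 0}]}}

```text
time: 42.4
tool_pos: [0.5493, 0.2845, 0.1034]
orientation: [0.161, -3.13, 0.007]
force: [0.5, -0.9, -0.5]
opening: 0.0467
grip_force: 31.3
```

```bash
python3 -c "
from h import *
goto(.552,.287,.02,95.9)"
```

```text
t 42.4 pos [0.5493 0.2845 0.1034] az 95.88 q [-0.71  0.57  0.24  1.78 -0.18  0.81  1.29] F [ 0.5 -0.9 -0.5] open 0.0467 grip 31.3
linear [-0.36  0.25  8.34] roll -0.02
```

Request:
{"method": "step_arm", "body": {"steps": [{"linear": [-0.1, 0.1, 2], "roll": 0}, {"linear": [-0.1, 0.1, 4], "roll": 0}, {"linear": [-0.1, 0.1, 6], "roll": 0}, {"linear": [-0.1, 0.1, 7.5], "roll": 0}, {"linear": [-0.1, 0.1, 8.3], "roll": 0}, {"linear": [-0.1, 0.1, 8.6], "roll": 0}, {"linear": [-0.1, 0.1, 8.6], "roll": 0}, {"linear": [-0.1, 0.1, 8.6], "roll": 0}]}}

```text
time: 43.2
tool_pos: [0.5536, 0.2882, 0.0222]
orientation: [-0.162, 3.136, 0.001]
force: [-0.5, -0.0, -1.1]
opening: 0.0472
grip_force: 31.3
```

```bash
python3 -c "
from h import *
goto(.553,.287,.018,95.9)"
```

```text
t 43.2 pos [0.5536 0.2882 0.0222] az 95.91 q [-0.69  0.7   0.21  1.8  -0.21  0.67  1.32] F [-0.5 -0.  -1.1] open 0.0472 grip 31.3
linear [ 0.08 -0.11  0.42] roll 0.01
```

Request:
{"method": "step_arm", "body": {"steps": [{"linear": [0, 0, 0.2], "roll": 0}, {"linear": [0, 0, 0.35], "roll": 0}, {"linear": [0, 0, 0.45], "roll": 0}, {"linear": [0, 0, 0.45], "roll": 0}]}}

```text
time: 43.6
tool_pos: [0.5533, 0.2881, 0.0179]
orientation: [-0.162, 3.137, 0.001]
force: [-2.7, -0.9, 5.7]
opening: 0.047
grip_force: 31.9
```

Request:
{"method": "step_arm", "body": {"steps": [{"linear": [0, 0, 0], "roll": 0}, {"linear": [0, 0, 0], "roll": 0}, {"linear": [0, 0, 0], "roll": 0}, {"linear": [0, 0, 0], "roll": 0}, {"linear": [0, 0, 0], "roll": 0}, {"linear": [0, 0, -2], "roll": 0}, {"linear": [0, 0, -5], "roll": 0}, {"linear": [0, 0, -9], "roll": 0}, {"linear": [0, 0, -13], "roll": 0}, {"linear": [0, 0, -17], "roll": 0}, {"linear": [0, 0, -19], "roll": 0}, {"linear": [0, 0, -19], "roll": 0}], "grip": 1}}

```text
time: 44.8
tool_pos: [0.555, 0.2888, 0.2108]
orientation: [-0.162, 3.131, 0.006]
force: [-0.1, -0.2, -1.0]
opening: 0.0854
grip_force: 0.0
```

```bash
python3 - <<'E'
from h import *
np.set_printoptions(precision=4,suppress=True)
w=snap('wrist','w6');s=snap('scene','s6')
b=cv2.resize(s['color'][120:345,180:430],(333,300)); a=cv2.resize(w['color'],(400,300))
cv2.imwrite('pics/c6.png',np.hstack([a,b])[:,:,::-1])
goto(.6015,.0142,.20,95.6)
E
```

```text
t 44.9 pos [0.5528 0.2879 0.2068] az 95.92 q [-0.74  0.45  0.27  1.71 -0.14  1.    1.26] F [-0.   0.2 -1. ] open 0.0854 grip 0.0
linear [ -2.02 -27.72   0.67] roll 0.32
```

View pics/c6.png

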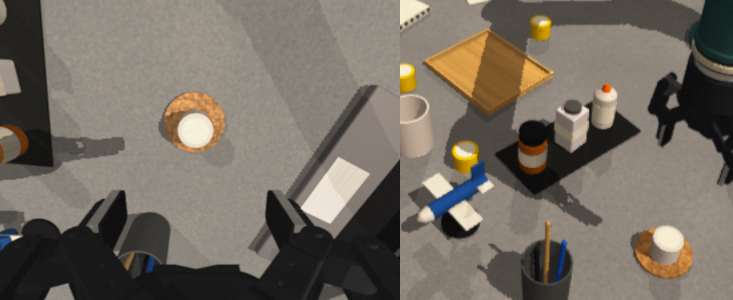

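The pot stands on the coaster. Lid is at about (274,182) and the coaster at (272,170) in the full wrist image; I'll verify the offset numerically.

```bash
python3 - <<'E'
from h import *
np.set_printoptions(precision=4,suppress=True)
w=load('w6');h=cv2.cvtColor(w['color'],cv2.COLOR_RGB2HSV)
def comp(m,p):
    n,l,st,c=cv2.connectedComponentsWithStats(m.astype(np.uint8)); return (l==l[p[1],p[0]]).astype(np.uint8)
lid=comp((h[...,1]<40)&(h[...,2]>200),(274,182)); print(cv2.boundingRect(lid))
m=comp(((h[...,1]>110)&(h[...,0]<22)&(h[...,2]>90)),(250,165))
def c(x): 
    q=cv2.findContours(x,0,2)[0]; q=max(q,key=cv2.contourArea); return cv2.minEnclosingCircle(q)
a,b=c(lid),c(m); print(a,b,onz(w,*a[0],.046),onz(w,*b[0],.006))
E
```

```text
(250, 159, 48, 47)
((273.4273376464844, 181.70726013183594), 23.583370208740234) ((271.785400390625, 169.98898315429688), 42.511070251464844) [0.5506 0.2889 0.046 ] [0.5477 0.2869 0.006 ]
```

Pot is about 3.5 mm off the coaster centre, fine. Next I'll return the jar. With the pot gone, no rotation is needed.

Request:
{"method": "step_arm", "body": {"steps": [{"linear": [-0.3, -4, 0], "roll": 0}, {"linear": [-0.6, -8, 0], "roll": 0}, {"linear": [-0.9, -12, 0], "roll": 0}, {"linear": [-1.2, -16, 0], "roll": 0}, {"linear": [-1.5, -20, 0], "roll": 0}, {"linear": [-1.8, -24, 0], "roll": 0}, {"linear": [-2, -27, 0], "roll": 0.3}, {"linear": [-2, -27.7, 0], "roll": 0.3}, {"linear": [-2, -27.7, 2], "roll": 0.3}, {"linear": [-2, -27.7, 5], "roll": 0.3}, {"linear": [-2, -27.7, 8], "roll": 0.3}, {"linear": [-2, -27.7, 8], "roll": 0.3}]}}

```text
time: 46.1
tool_pos: [0.5973, 0.0154, 0.1215]
orientation: [0.155, -3.127, 0.0]
force: [-0.3, 0.6, -0.9]
opening: 0.0853
grip_force: 0.0
```

Request:
{"method": "step_arm", "body": {"steps": [{"linear": [0, 0, 2], "roll": 0}, {"linear": [0, 0, 4], "roll": 0}, {"linear": [0, 0, 6], "roll": 0}, {"linear": [0, 0, 7.4], "roll": 0}, {"linear": [0, 0, 8], "roll": 0}, {"linear": [0, 0, 8], "roll": 0}, {"linear": [0, 0, 8], "roll": 0}]}}

```text
time: 46.8
tool_pos: [0.6021, 0.0145, 0.0476]
orientation: [-0.154, 3.137, 0.0]
force: [0.3, -0.6, -0.2]
opening: 0.0856
grip_force: 0.0
```

Request:
{"method": "step_arm", "body": {"steps": [{"linear": [0, 0, 0], "roll": 0}, {"linear": [0, 0, 0], "roll": 0}, {"linear": [0, 0, 0], "roll": 0}, {"linear": [0, 0, 0], "roll": 0}, {"linear": [0, 0, 0], "roll": 0}, {"linear": [0, 0, 0], "roll": 0}, {"linear": [0, 0, 0], "roll": 0}, {"linear": [0, 0, 0], "roll": 0}, {"linear": [0, 0, 0], "roll": 0}, {"linear": [0, 0, 0], "roll": 0}], "grip": 0, "newtons": 40}}

```text
time: 47.8
tool_pos: [0.602, 0.0146, 0.0477]
orientation: [-0.154, 3.137, 0.001]
force: [-2.0, 1.1, 6.9]
opening: 0.0489
grip_force: 41.3
```

```bash
python3 -c "
from h import *
goto(.5565,-.315,.185,95.9)"
```

```text
t 47.8 pos [0.602  0.0146 0.0477] az 95.62 q [-0.29  0.63  0.28  1.85 -0.26  0.69  1.81] F [-2.   1.1  6.9] open 0.0489 grip 41.3
linear [  7.73 -32.35 -13.75] roll -0.28
```

Request:
{"method": "step_arm", "body": {"steps": [{"linear": [0, 0, -1], "roll": 0}, {"linear": [0, 0, -3], "roll": 0}, {"linear": [0, 0, -6], "roll": 0}, {"linear": [0, 0, -9], "roll": 0}, {"linear": [0, 0, -12], "roll": 0}, {"linear": [0.6, -3, -14], "roll": 0}, {"linear": [1.6, -7, -14], "roll": 0}, {"linear": [2.5, -11, -14], "roll": 0}, {"linear": [3.5, -15, -14], "roll": 0}, {"linear": [4.5, -19, -14], "roll": 0}, {"linear": [5.5, -23, -14], "roll": 0}, {"linear": [6.5, -27, -14], "roll": 0}]}}

```text
time: 49.0
tool_pos: [0.5624, -0.262, 0.1869]
orientation: [0.154, -3.137, -0.001]
force: [0.6, -0.1, -1.9]
opening: 0.0491
grip_force: 42.0
```

Request:
{"method": "step_arm", "body": {"steps": [{"linear": [0.8, -3.5, 0], "roll": 0}, {"linear": [1.2, -5.3, 0], "roll": 0}, {"linear": [1.2, -5.3, 0], "roll": 0}, {"linear": [1.2, -5.3, 2], "roll": 0}, {"linear": [1.2, -5.3, 5], "roll": 0}, {"linear": [1.2, -5.3, 8], "roll": 0}, {"linear": [1.2, -5.3, 10], "roll": 0}, {"linear": [1.2, -5.3, 11.5], "roll": 0}, {"linear": [1.2, -5.3, 12.8], "roll": 0}, {"linear": [1.2, -5.3, 13.3], "roll": 0}, {"linear": [1.2, -5.3, 13.3], "roll": 0}, {"linear": [1.2, -5.3, 13.3], "roll": 0}]}}

```text
time: 50.2
tool_pos: [0.557, -0.3148, 0.0546]
orientation: [-0.154, 3.137, -0.001]
force: [-0.9, -0.8, -1.2]
opening: 0.0487
grip_force: 42.1
```

```bash
python3 -c "
from h import *
goto(.5565,-.315,.0495,95.9)"
```

```text
t 50.2 pos [ 0.557  -0.3148  0.0546] az 95.62 q [ 0.21  0.68  0.34  1.76 -0.32  0.76  2.39] F [-0.9 -0.8 -1.2] open 0.0487 grip 42.1
linear [ 0.06 -0.01  0.51] roll -0.28
```

Request:
{"method": "step_arm", "body": {"steps": [{"linear": [0, 0, 0.2], "roll": 0}, {"linear": [0, 0, 0.35], "roll": 0}, {"linear": [0, 0, 0.45], "roll": 0}, {"linear": [0, 0, 0.5], "roll": 0}, {"linear": [0, 0, 0.5], "roll": 0}]}}

```text
time: 50.7
tool_pos: [0.5567, -0.3147, 0.0498]
orientation: [-0.154, 3.137, 0.0]
force: [-2.0, 0.1, 6.2]
opening: 0.0488
grip_force: 42.7
```

Contact. Release and go for the tin.

Request:
{"method": "step_arm", "body": {"steps": [{"linear": [0, 0, 0], "roll": 0}, {"linear": [0, 0, 0], "roll": 0}, {"linear": [0, 0, 0], "roll": 0}, {"linear": [0, 0, 0], "roll": 0}, {"linear": [0, 0, 0], "roll": 0}, {"linear": [0, 0, -2], "roll": 0}, {"linear": [0, 0, -5], "roll": 0}, {"linear": [0, 0, -8], "roll": 0}, {"linear": [0, 0, -11], "roll": 0}, {"linear": [0, 0, -14], "roll": 0}, {"linear": [0, 0, -15], "roll": 0}, {"linear": [0, 0, -15], "roll": 0}], "grip": 1}}

```text
time: 51.9
tool_pos: [0.5572, -0.315, 0.2003]
orientation: [-0.154, 3.135, -0.002]
force: [0.5, 1.0, -0.9]
opening: 0.0856
grip_force: 0.0
```

```bash
python3 -c "
from h import *
goto(.5167,.0127,.048,95.9)"
```

```text
t 51.9 pos [ 0.5572 -0.315   0.2003] az 95.62 q [ 0.16  0.5   0.42  1.68 -0.23  1.01  2.32] F [ 0.5  1.  -0.9] open 0.0856 grip 0.0
linear [ 0.86 33.03 15.18] roll -0.28
```

Request:
{"method": "step_arm", "body": {"steps": [{"linear": [0.1, 4, 0], "roll": 0}, {"linear": [0.2, 8, 0], "roll": 0}, {"linear": [0.3, 12, 0], "roll": 0}, {"linear": [0.4, 16, 0], "roll": 0}, {"linear": [0.5, 20, 0], "roll": 0}, {"linear": [0.6, 24, 0], "roll": 0}, {"linear": [0.7, 28, 0], "roll": 0}, {"linear": [0.8, 31.5, 0], "roll": -0.3}, {"linear": [0.9, 33, 0], "roll": -0.3}, {"linear": [0.9, 33, 0], "roll": -0.3}, {"linear": [0.9, 33, 3], "roll": -0.3}, {"linear": [0.9, 33, 5], "roll": -0.3}]}}

```text
time: 53.1
tool_pos: [0.5144, 0.0116, 0.1469]
orientation: [0.16, -3.136, 0.001]
force: [-0.5, -0.2, -0.2]
opening: 0.0853
grip_force: 0.0
```

Request:
{"method": "step_arm", "body": {"steps": [{"linear": [0, 0, 2], "roll": 0}, {"linear": [0, 0, 4], "roll": 0}, {"linear": [0, 0, 6], "roll": 0}, {"linear": [0, 0, 8], "roll": 0}, {"linear": [0, 0, 9.5], "roll": 0}, {"linear": [0, 0, 10.1], "roll": 0}, {"linear": [0, 0, 10.1], "roll": 0}, {"linear": [0, 0, 10.1], "roll": 0}]}}

```text
time: 53.9
tool_pos: [0.5154, 0.0122, 0.048]
orientation: [-0.161, 3.137, -0.001]
force: [0.2, -0.8, 0.5]
opening: 0.0855
grip_force: 0.0
```

Request:
{"method": "step_arm", "body": {"steps": [{"linear": [0, 0, 0], "roll": 0}, {"linear": [0, 0, 0], "roll": 0}, {"linear": [0, 0, 0], "roll": 0}, {"linear": [0, 0, 0], "roll": 0}, {"linear": [0, 0, 0], "roll": 0}, {"linear": [0, 0, 0], "roll": 0}, {"linear": [0, 0, 0], "roll": 0}, {"linear": [0, 0, 0], "roll": 0}, {"linear": [0, 0, 0], "roll": 0}, {"linear": [0, 0, 0], "roll": 0}], "grip": 0}}

```text
time: 54.9
tool_pos: [0.5157, 0.013, 0.0485]
orientation: [-0.162, 3.136, 0.0]
force: [-1.0, -0.1, 5.9]
opening: 0.0441
grip_force: 41.1
```

```bash
python3 -c "
from h import *
goto(.5440,-.1957,.185,95.9)"
```

```text
t 54.9 pos [0.5157 0.013  0.0485] az 95.92 q [-0.3   0.53  0.26  2.06 -0.24  0.58  1.8 ] F [-1.  -0.1  5.9] open 0.0441 grip 41.1
linear [ -0.68 -21.05 -13.65] roll 0.02
```

Request:
{"method": "step_arm", "body": {"steps": [{"linear": [0, 0, -1], "roll": 0}, {"linear": [0, 0, -3], "roll": 0}, {"linear": [0, 0, -6], "roll": 0}, {"linear": [0, 0, -9], "roll": 0}, {"linear": [0, 0, -12], "roll": 0}, {"linear": [-0.1, -3, -13], "roll": 0}, {"linear": [-0.2, -7, -13], "roll": 0}, {"linear": [-0.3, -11, -13], "roll": 0}, {"linear": [-0.5, -15, -13], "roll": 0}, {"linear": [-0.6, -19, -13], "roll": 0}, {"linear": [-0.7, -21, -13], "roll": 0}, {"linear": [-0.7, -21, -13], "roll": 0}]}}

```text
time: 56.1
tool_pos: [0.543, -0.1994, 0.1781]
orientation: [0.153, -3.138, 0.004]
force: [-0.1, 0.0, -2.8]
opening: 0.0438
grip_force: 40.8
```

Request:
{"method": "step_arm", "body": {"steps": [{"linear": [0, 0, 2], "roll": 0}, {"linear": [0, 0, 4], "roll": 0}, {"linear": [0, 0, 6], "roll": 0}, {"linear": [0, 0, 8], "roll": 0}, {"linear": [0, 0, 10], "roll": 0}, {"linear": [0, 0, 11.5], "roll": 0}, {"linear": [0, 0, 12.2], "roll": 0}, {"linear": [0, 0, 12.4], "roll": 0}, {"linear": [0, 0, 12.4], "roll": 0}, {"linear": [0, 0, 12.4], "roll": 0}]}}

```text
time: 57.1
tool_pos: [0.5444, -0.1954, 0.0546]
orientation: [-0.162, 3.136, -0.001]
force: [1.0, 0.6, -1.9]
opening: 0.044
grip_force: 40.9
```

Request:
{"method": "step_arm", "body": {"steps": [{"linear": [0, 0, 0.2], "roll": 0}, {"linear": [0, 0, 0.35], "roll": 0}, {"linear": [0, 0, 0.4], "roll": 0}, {"linear": [0, 0, 0.4], "roll": 0}]}}

```text
time: 57.5
tool_pos: [0.5442, -0.1953, 0.0506]
orientation: [-0.162, 3.137, 0.0]
force: [-2.1, 1.0, 5.0]
opening: 0.0443
grip_force: 41.5
```

Contact at the expected height. Release, then the glue at (0.4316, 0.0129).

Request:
{"method": "step_arm", "body": {"steps": [{"linear": [0, 0, 0], "roll": 0}, {"linear": [0, 0, 0], "roll": 0}, {"linear": [0, 0, 0], "roll": 0}, {"linear": [0, 0, 0], "roll": 0}, {"linear": [0, 0, 0], "roll": 0}, {"linear": [0, 0, -2], "roll": 0}, {"linear": [0, 0, -5], "roll": 0}, {"linear": [0, 0, -8], "roll": 0}, {"linear": [0, 0, -11], "roll": 0}, {"linear": [0, 0, -14], "roll": 0}, {"linear": [0, 0, -15], "roll": 0}, {"linear": [0, 0, -15], "roll": 0}], "grip": 1}}

```text
time: 58.7
tool_pos: [0.5446, -0.1954, 0.2011]
orientation: [-0.162, 3.134, -0.001]
force: [-0.4, -0.2, -0.9]
opening: 0.0855
grip_force: 0.0
```

```bash
python3 -c "
from h import *
goto(.4316,.0129,.046,95.9)"
```

```text
t 58.7 pos [ 0.5446 -0.1954  0.2011] az 95.92 q [-0.03  0.39  0.41  1.84 -0.19  0.95  2.13] F [-0.4 -0.2 -0.9] open 0.0855 grip 0.0
linear [ 9.14 21.89 15.47] roll 0.02
```

Request:
{"method": "step_arm", "body": {"steps": [{"linear": [1.6, 4, 0], "roll": 0}, {"linear": [3.2, 8, 0], "roll": 0}, {"linear": [4.8, 12, 0], "roll": 0}, {"linear": [6.4, 16, 0], "roll": 0}, {"linear": [8, 19.5, 0], "roll": 0}, {"linear": [9.1, 21.9, 0], "roll": 0}, {"linear": [9.1, 21.9, 0], "roll": 0}, {"linear": [9.1, 21.9, 0], "roll": 0}, {"linear": [9.1, 21.9, 2], "roll": 0}, {"linear": [9.1, 21.9, 5], "roll": 0}, {"linear": [9.1, 21.9, 7], "roll": 0}]}}

```text
time: 59.8
tool_pos: [0.4305, 0.0117, 0.1279]
orientation: [0.158, -3.136, 0.002]
force: [-0.0, -0.2, 0.5]
opening: 0.0855
grip_force: 0.0
```

Request:
{"method": "step_arm", "body": {"steps": [{"linear": [0, 0, 2], "roll": 0}, {"linear": [0, 0, 4], "roll": 0}, {"linear": [0, 0, 6], "roll": 0}, {"linear": [0, 0, 7.5], "roll": 0}, {"linear": [0, 0, 8.4], "roll": 0}, {"linear": [0, 0, 8.4], "roll": 0}, {"linear": [0, 0, 8.4], "roll": 0}]}}

```text
time: 60.5
tool_pos: [0.431, 0.0126, 0.0458]
orientation: [0.16, -3.137, 0.001]
force: [0.3, 0.7, 0.2]
opening: 0.0855
grip_force: 0.0
```

Request:
{"method": "step_arm", "body": {"steps": [{"linear": [0, 0, 0], "roll": 0}, {"linear": [0, 0, 0], "roll": 0}, {"linear": [0, 0, 0], "roll": 0}, {"linear": [0, 0, 0], "roll": 0}, {"linear": [0, 0, 0], "roll": 0}, {"linear": [0, 0, 0], "roll": 0}, {"linear": [0, 0, 0], "roll": 0}, {"linear": [0, 0, 0], "roll": 0}, {"linear": [0, 0, 0], "roll": 0}, {"linear": [0, 0, 0], "roll": 0}], "grip": 0, "newtons": 35}}

```text
time: 61.5
tool_pos: [0.4315, 0.0132, 0.0465]
orientation: [-0.162, 3.136, 0.0]
force: [-1.1, -0.6, 6.1]
opening: 0.0441
grip_force: 34.7
```

```bash
python3 -c "
from h import *
goto(.4925,-.262,.17,95.9)"
```

```text
t 61.5 pos [0.4315 0.0132 0.0465] az 95.91 q [-0.31  0.43  0.24  2.26 -0.22  0.47  1.78] F [-1.1 -0.6  6.1] open 0.0441 grip 34.7
linear [ -3.26 -28.   -12.35] roll 0.01
```

Request:
{"method": "step_arm", "body": {"steps": [{"linear": [0, 0, -1], "roll": 0}, {"linear": [0, 0, -3], "roll": 0}, {"linear": [0, 0, -6], "roll": 0}, {"linear": [0, 0, -9], "roll": 0}, {"linear": [0, 0, -12], "roll": 0}, {"linear": [-0.4, -3, -13], "roll": 0}, {"linear": [-0.8, -7, -13], "roll": 0}, {"linear": [-1.2, -11, -13], "roll": 0}, {"linear": [-1.7, -15, -13], "roll": 0}, {"linear": [-2.2, -19, -13], "roll": 0}, {"linear": [-2.7, -23, -13], "roll": 0}, {"linear": [-3.2, -27, -13], "roll": 0}]}}

```text
time: 62.7
tool_pos: [0.4902, -0.2531, 0.1762]
orientation: [0.163, -3.137, -0.001]
force: [1.4, -0.0, -1.2]
opening: 0.0433
grip_force: 36.0
```

Request:
{"method": "step_arm", "body": {"steps": [{"linear": [-0.1, -1, 0], "roll": 0}, {"linear": [-0.1, -1, 0], "roll": 0}, {"linear": [-0.1, -1, 2], "roll": 0}, {"linear": [-0.1, -1, 5], "roll": 0}, {"linear": [-0.1, -1, 8], "roll": 0}, {"linear": [-0.1, -1, 10], "roll": 0}, {"linear": [-0.1, -1, 11.5], "roll": 0}, {"linear": [-0.1, -1, 12.2], "roll": 0}, {"linear": [-0.1, -1, 12.4], "roll": 0}, {"linear": [-0.1, -1, 12.4], "roll": 0}, {"linear": [-0.1, -1, 12.4], "roll": 0}]}}

```text
time: 63.8
tool_pos: [0.493, -0.2621, 0.0527]
orientation: [-0.162, 3.136, -0.001]
force: [0.5, -0.1, -2.1]
opening: 0.0436
grip_force: 36.1
```

Request:
{"method": "step_arm", "body": {"steps": [{"linear": [0, 0, 0.2], "roll": 0}, {"linear": [0, 0, 0.35], "roll": 0}, {"linear": [0, 0, 0.4], "roll": 0}, {"linear": [0, 0, 0.4], "roll": 0}]}}

```text
time: 64.2
tool_pos: [0.493, -0.262, 0.0486]
orientation: [-0.162, 3.136, -0.0]
force: [-0.3, 0.5, 4.6]
opening: 0.044
grip_force: 35.8
```

Request:
{"method": "step_arm", "body": {"steps": [{"linear": [0, 0, 0], "roll": 0}, {"linear": [0, 0, 0], "roll": 0}, {"linear": [0, 0, 0], "roll": 0}, {"linear": [0, 0, 0], "roll": 0}, {"linear": [0, 0, 0], "roll": 0}, {"linear": [0, 0, -2], "roll": 0}, {"linear": [0, 0, -5], "roll": 0}, {"linear": [0, 0, -8], "roll": 0}, {"linear": [0, 0, -11], "roll": 0}, {"linear": [0, 0, -15], "roll": 0}, {"linear": [0, 0, -18], "roll": 0}, {"linear": [0, 0, -20], "roll": 0}], "grip": 1}}

```text
time: 65.4
tool_pos: [0.493, -0.2623, 0.2503]
orientation: [-0.162, 3.134, -0.002]
force: [0.4, -0.7, -0.3]
opening: 0.0856
grip_force: 0.0
```

Request:
{"method": "step_arm", "body": {"steps": [{"linear": [0, 4, 0], "roll": 0}, {"linear": [0, 8, 0], "roll": 0}, {"linear": [0, 12, 0], "roll": 0}, {"linear": [0, 16, 0], "roll": 0}, {"linear": [0, 20, 0], "roll": 0}, {"linear": [0, 24, 0], "roll": 0}, {"linear": [0, 28, 0], "roll": 0}, {"linear": [0, 30, 0], "roll": 0}, {"linear": [0, 30, 0], "roll": 0}, {"linear": [0, 30, 0], "roll": 0}]}}

```text
time: 66.4
tool_pos: [0.4614, 0.0362, 0.2478]
orientation: [-0.163, 3.137, -0.001]
force: [-0.7, -0.9, -0.3]
opening: 0.0854
grip_force: 0.0
```

```bash
python3 - <<'E'
from h import *
d=snap('top','t7');s=snap('scene','s7')
f=lambda i,a: cv2.resize(cv2.imread('pics/'+i+'.png')[a[0]:a[1],a[2]:a[3]],(390,300),interpolation=cv2.INTER_CUBIC)
A=(170,270,345,475);B=(120,220,185,315)
cv2.imwrite('pics/c7.png',np.vstack([np.hstack([f('top0',A),f('top0' if 0 else 't7',A)]),np.hstack([f('scene0',B),f('s7',B)])]))
goto(.5,0,.2)
E
```

```text
t 66.5 pos [0.4616 0.0352 0.2478] az 95.79 q [-0.43  0.12  0.3   2.04 -0.04  0.98  1.57] F [ 0.1  0.1 -0.4] open 0.0855 grip 0.0
linear [-3.47 -3.88  4.78] roll None
```

View pics/c7.png

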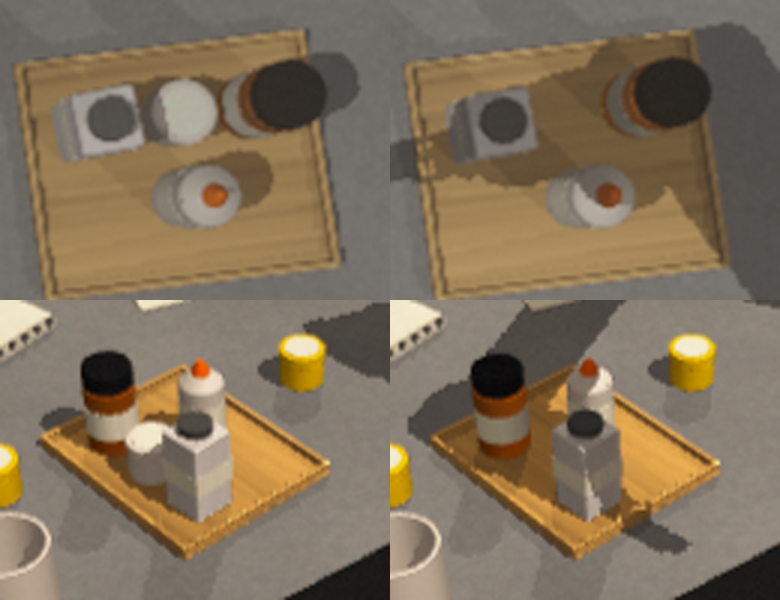

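The before and after crops match to about 2–3 px of the 3x enlargement (jar lid 288 vs 672-390=282, tin 113 vs 114, glue 214 vs 217), so each container is within about 4 mm. Handing in.

```bash
python3 -c "
from plant import ctrl
print(ctrl.sign_off())"
```

```text
the job is handed in; nothing more can be done
None
```

The job is handed in at about 66 s of the 144 s: the white pot stands about 3.5 mm off the coaster's middle, and the glue bottle, tin and jar are back on the tray within about 4 mm of where they stood. I first set the tin and jar down just beside the mat, having misread which way it lay, and moved them onto it before touching the pot.

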